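Gauge the height of a wax block

TASK

Check the height of the wax block in the green cassette: take it off the cold plate and set it down gently, flat and wax side up, on the anvil of the thickness gauge, its wax centred under the raised foot. Let go of it, then gently lower the gauge's head by the black knob on top, all the way down onto its stop, so that the sprung foot rests on the wax and shows the height; leave it standing like that, your hand clear, and leave everything else where it is.

Things in the scene. Friction and masses are not known exactly. Their poses are not given: they have to be found in the camera images.
- green_block: the block to measure: green tissue cassette 40 (x) by 28 (y) by 6 mm with a cream wax block 30 by 28 mm on it, flush with its long sides; 16 mm high in all, about 30 g, loose, wax up on the cold plate. Origin: centre of the cassette's underside; z up through the wax; the 10 mm bare end with the sloping green writing face is at -x. Best held across its 28 mm width (y).
- green_wax (a point): centre of the green block's wax top face, 16 mm above the block's underside and 4.5 mm towards +x from the block's origin; the wax face is 30 (x) by 28 (y) mm.
- pink_block: bystander: the same kind of block in a pink cassette, 40 by 28 mm, 13 mm high, on the cold plate. Origin: centre of the underside.
- blue_block: bystander: the same kind of block in a blue cassette, 40 by 28 mm, 19 mm high, on the cold plate. Origin: centre of the underside.
- cold_plate: fixed laboratory cold plate: a white housing 170 (x) by 290 (y) mm with a flat aluminium top 150 by 270 mm, 45 mm above the table, on which the three blocks lie in a row along y. Origin: centre of its underside, at table height; its front is -x.
- gauge: fixed thickness gauge: base from 60 mm in front of (-x) to 110 mm behind (+x) the origin, 120 mm wide, 28 mm high; column 30 mm across, 75 mm behind (+x) the anvil's axis, top at 208 mm, with a stop collar. A head slides on it; its arm reaches forward over the anvil, carrying the indicator (54 mm wide, 24 mm deep), foot below and knob above, all on its axis. Origin: on that axis, at table height.
- anvil (a point): centre of the round steel anvil's flat top, 72 mm across, 38 mm above the table, straight below the foot; axes as the gauge's (x from the front to the column). The space above it is open to the front (-x) and both sides, but the foot and indicator hang over it: an upright gripper does not fit, it has to lean outwards.
- foot_tip (a point): centre of the round flat foot's underside. The foot is 12 mm across and 4 mm thick, on a 5 mm spindle, its underside 40 mm below the indicator's round body; with the head at the top it is 50 mm above the anvil. Moves with the head.
- knob (a point): centre of the black knob on top of the head, 26 mm across and 24 mm high (its top is 12 mm above this point, the arm's top 19 mm below it; the arm is 24 mm wide). Moves with the head: 218 mm above the table with the head at the top, 168 mm on the stop. Gripped from above by its left and right sides (gauge's y).
- gauge_head (a joint): how far the head has been lowered, m: 0 at the top, 0.050 resting on its stop, the end of its travel. Starts 0 to 0.010. The head weighs 0.4 kg and slides with about 7 N of friction: it stays where it is left, needs a push of about 3 to 6 N to lower and a pull of about 11 N to raise.
- gauge_foot (a joint): how far the sprung foot is pushed up into the indicator, m, 0 (hanging free) to 0.030. The spring presses it down with 1 N at 0 and 1.6 N at 0.016. The gauge is zeroed on the bare anvil: with the head on its stop this reads the height of the part (0.016 for the green block).
- mould: bystander: small open steel embedding mould, 45 by 34 by 14 mm, on the table. Origin: centre of the underside.
- brush: bystander: thin wooden brush 150 mm long, 8 mm thick, lying on the table. Origin: under its middle.
- bottle: bystander: white bottle 52 mm across, 110 mm high, blue cap, standing. Origin: centre of the underside.
- slide_box: bystander: blue slide box 85 by 105 by 34 mm on the table. Origin: centre of the underside.
- blade_box: bystander: flat orange blade dispenser 45 by 95 by 16 mm on the table. Origin: centre of the underside.
- stain_jar: bystander: glass staining jar 58 by 48 mm, 88 mm high with its white lid. Origin: centre of the underside.
Not all that is in view belongs to the job. Leave any turquoise look-alike of the green_block alone.

How it is judged:
By the outcome, as a careful person would: the job done as asked, in the order asked, and still so for the second after the job is handed in, with the robot touching nothing.
It also fails if it takes over 56 s, if anything falls off the work surface, if the arm or the gripper's body presses on something with over 40 N, if the wrist force passes 120 N, or if a joint passes its speed limit or range.

ROBOT

A 6-joint arm with a two-finger parallel gripper is mounted at the origin on the work surface. World frame = base frame: x ahead of the robot, y to its left, z up, the work surface at z = 0. Lengths are in m, angles in rad, forces in N, time in s.
With the tool pointing down it reaches from about 0.35 to 0.975 m from the base axis. Payload 4.9 kg.
Tool frame: the origin (TCP) lies midway between the tips of the shut fingers; the grasp point (between the pads) lies manip.grip_depth behind it (manip.grip_depth is the distance from the TCP to the grasp point, in m); z points along the fingers, x is the direction in which the jaws open and shut, and the axes are right-handed (so a half turn about z gives the same grasp; the last joint's range is limited). The gripper opens to 85 mm and grips with 20 to 120 N. Pads are 22 mm wide; open, the fingers measure 114 mm over their backs; the gripper's body (76 mm by 85 mm) begins 54 mm behind the grasp point. The pads swing forward as they close: fully open they stand 13 mm farther back than shut.
Start: joints at [1.183, 0.053, 1.613, -0, 1.476, -0.119], TCP at [0.166, 0.603, 0.231] pointing down, gripper open.
Joint ranges: [-3.01, 3.01], [-1.01, 2.22], [0.06, 2.58], [-1.02, 4.17], [0.09, 2.62], [-3.14, 3.14]. Speed limits (rad/s): [2.57, 2.57, 3.14, 3.14, 3.14, 3.14].

INTERFACE

Orientations are given as a unit quaternion [w, x, y, z].
In Python, from plant import state, grab_frame, ticket, manip gives the robot as it stands.
- The arm moves only by the tool carry_out, never from a script. Its argument "moves" is a list that holds one entry, the list of rows, each a list of 7 numbers: the turn, a rotation vector about the tool's x, y, z each as a share of 5 degrees, from -1 to 1, then the shift along the tool's x, y, z each as a share of 0.04 m, from -1 to 1, then the gripper command: -1 is shut, 1 is fully open, values between are in proportion. A call has 1 to 8 rows; each row shifts and turns the commanded pose from where the row before left it, along the tool's axes as they then stand; what a row does not reach is not made up. A row lasts 1/12 s, in which the tool goes at most 41.7 mm and 7.16 degrees, less where a joint would pass 70% of its speed; a pose out of reach is approached as far as the arm can. A call with a number of a shift or a turn outside -1 to 1 is refused whole. A call with a gripper value outside its range is refused whole. The fingers move at their own pace and stop on an object; the grip force is fixed at half the most. Time passes only in rows, so rows that do not move let the fingers close. It gives the time, the measured TCP pose, the force and the opening at its end, in the units of the state.
- state(): the state, without advancing time (a new reading comes with each control period).
- grab_frame(name): name is "scene" or "top" or "wrist"; returns a dict with "frame" (480x640x3 uint8, red, green, blue), "z_map" (480x640 float32, m along the optical axis (not along the pixel's ray), 0 where there is no reading), "K" (3x3 intrinsics, pixels), "world_from_camera" (4x4, takes a point from camera to world coordinates); the wrist camera has in their place "hand_eye" (4x4, takes a point from camera to tool coordinates, whose origin is the TCP and whose axes are the tool frame's). Camera axes: x right, y down, z forward; pixel columns grow to the right and rows downward; lengths in m; the calibration is good to about 2 mm. The wrist camera is an equidistant fisheye: a pixel r from the principal point sees the ray r / f radians off the axis. A picture is of the moment at which its call begins: read the wrist's pose just before it.
- ticket.job_done(): hands the job in, once; it reports no verdict.
The state is a dict: "time": time; "joint_pos": joint angles; "joint_vel": joint speeds; "joint_efforts": joint torques, N m; "tool_pos": TCP position; "tool_rot": TCP orientation; "contact_force": force on the tool from outside, world axes, zero at the start; "ft_torque": the same for the moment, N m; "gripper_width": opening from 0.0 (shut) to 1.0 (fully open).
Only numpy, scipy, OpenCV 4.12 (cv2) and the standard library are available. Lean on these libraries where they do the work, as an engineer would, in place of code of your own. Each camera call takes 0.05 s, during which the arm holds its last target.

## Working session

There is one attempt and no reset: what is moved stays moved. The work goes in short steps, Python scripts to look and compute and a tool call to move; the robot and the scene stay as the last step left them, time stands still between calls to the robot, and variables do not carry over. Pictures are saved under pics/ and viewed, and the job is handed in when it is done.

Besides the shell and the picture viewer there is one more tool, called after "Emit:" by a JSON object that holds its "api" and its "payload", one argument or row to a line. carry_out: Moves the arm, as the interface text tells. Shift numbers are shares of 0.04 m and turn numbers shares of 5 degrees, none past 1 either way. Its arguments: {"type":"object","properties":{"moves":{"type":"array"}},"required":["moves"]}

```bash
ls; mkdir -p pics; python3 - <<'E'
from plant import state, grab_frame, ticket, manip
import cv2,numpy as np
print(state()); print({k:getattr(manip,k) for k in dir(manip) if k[0]!='_'})
for n in ["scene","top","wrist"]:
    d=grab_frame(n); cv2.imwrite(f"pics/{n}0.png",d["frame"][:,:,::-1]); np.savez(f"{n}0.npz",**d)
    print(n,d["K"].tolist(),(d.get("world_from_camera") if n!="wrist" else d["hand_eye"]).round(4).tolist())
E
```

```text
pics
{'time': 0.0, 'joint_pos': array([ 1.18302374e+00,  5.33721629e-02,  1.61429958e+00,  4.21124066e-06,
        1.47601087e+00, -1.19006826e-01]), 'joint_vel': array([-5.07019030e-04,  1.66067123e-03,  2.00280691e-04, -5.71646301e-04,
       -4.13425902e-05, -7.71990306e-04]), 'joint_efforts': array([-6.26243855e-04, -3.93680012e+01, -3.70179248e+01, -1.15987314e-04,
        7.08090258e-03,  2.49888609e-05]), 'tool_pos': array([0.16572682, 0.60197546, 0.2300502 ]), 'tool_rot': array([ 5.28277066e-04,  7.95468642e-01,  6.05993851e-01, -9.01618760e-04]), 'contact_force': array([-0.07227186,  0.08492912,  0.0919789 ]), 'ft_torque': array([-0.00078079,  0.05873527, -0.00421239]), 'gripper_width': 1.0001221346513056}
{'IKError': <class 'plant.IKError'>, 'grip_depth': 0.0187}
scene [[456.35549284481516, 0.0, 322.93531403162916], [0.0, 456.35549284481516, 236.71130403199953], [0.0, 0.0, 1.0]] [[-0.3675, 0.7534, -0.5453, 1.3096], [0.93, 0.304, -0.2066, 0.2882], [0.0101, -0.583, -0.8124, 1.2499], [0.0, 0.0, 0.0, 1.0]]
top [[436.6789434702413, 0.0, 322.76034803694887], [0.0, 436.6789434702413, 243.22219243232578], [0.0, 0.0, 1.0]] [[-0.1354, -0.9704, 0.2001, 0.3697], [-0.9908, 0.1321, -0.0298, 0.0109], [0.0025, -0.2023, -0.9793, 1.167], [0.0, 0.0, 0.0, 1.0]]
wrist [[371.64829954431775, 0.0, 317.5167852245637], [0.0, 371.64829954431775, 236.30415566778981], [0.0, 0.0, 1.0]] [[1.0, 0.0012, 0.0008, -0.0001], [-0.0013, 0.9448, 0.3277, -0.0841], [-0.0004, -0.3277, 0.9448, -0.1432], [0.0, 0.0, 0.0, 1.0]]
```

View pics/scene0.png

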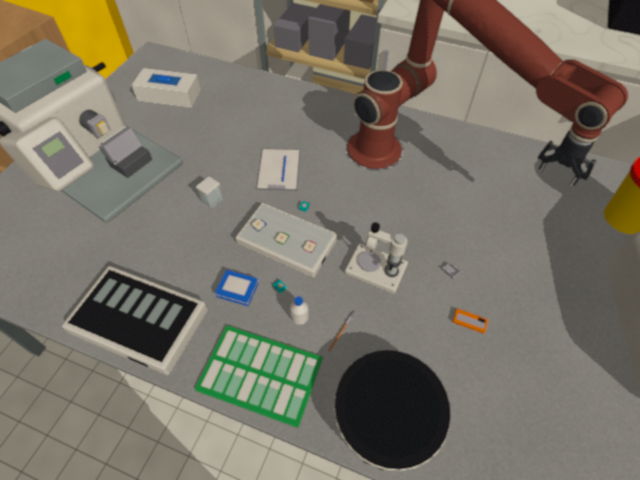

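View pics/top0.png

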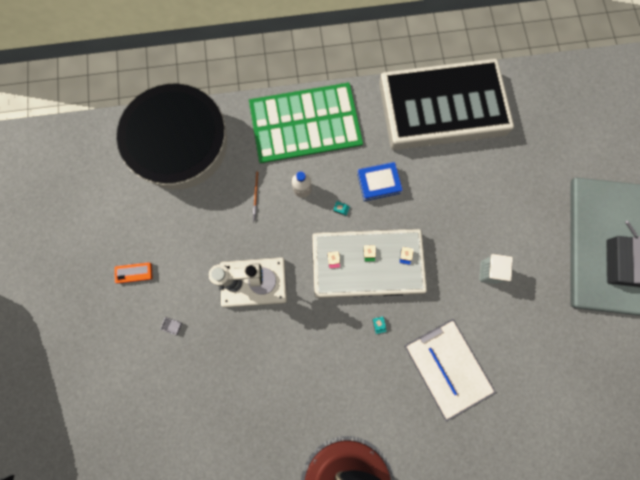

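View pics/wrist0.png

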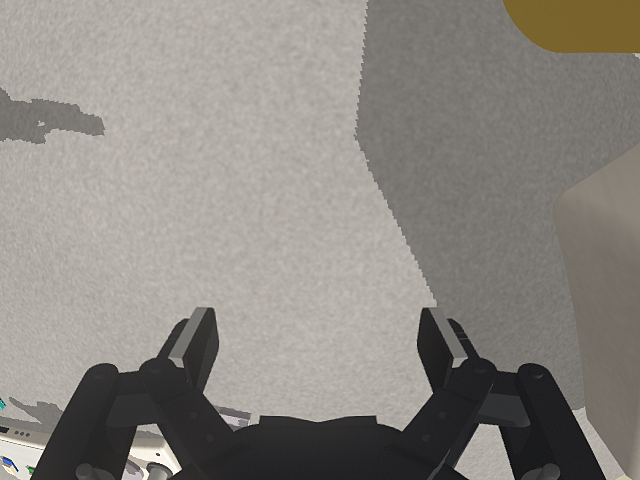

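In the top view, three blocks lie on the cold plate: pink (334,260), green (370,254) and blue (407,256). The gauge is at about (252,282). Two turquoise look-alikes lie on the table, at (341,209) and (379,325). The block to measure is the green one on the plate, so I'll enlarge that area.

```bash
python3 - <<'E'
import cv2,numpy as np
t=cv2.imread("pics/top0.png"); s=cv2.imread("pics/scene0.png")
cv2.imwrite("pics/c1.png",cv2.resize(t[220:310,310:430],None,fx=6.5,fy=6.5,interpolation=cv2.INTER_CUBIC))
cv2.imwrite("pics/c2.png",cv2.resize(t[245:320,200:300],None,fx=8,fy=8,interpolation=cv2.INTER_CUBIC))
cv2.imwrite("pics/c3.png",cv2.resize(s[195:300,230:420],None,fx=4.2,fy=4.2,interpolation=cv2.INTER_CUBIC))
E
```

```text
(no output)
```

View pics/c1.png

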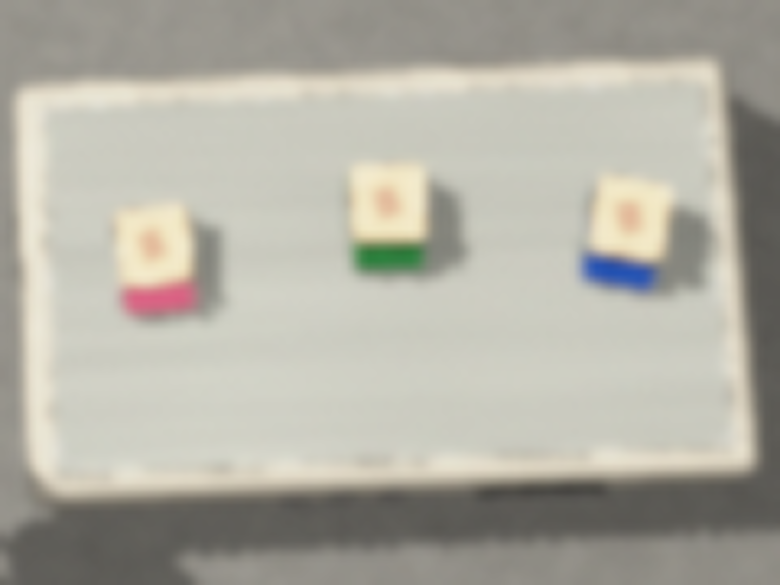

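View pics/c2.png

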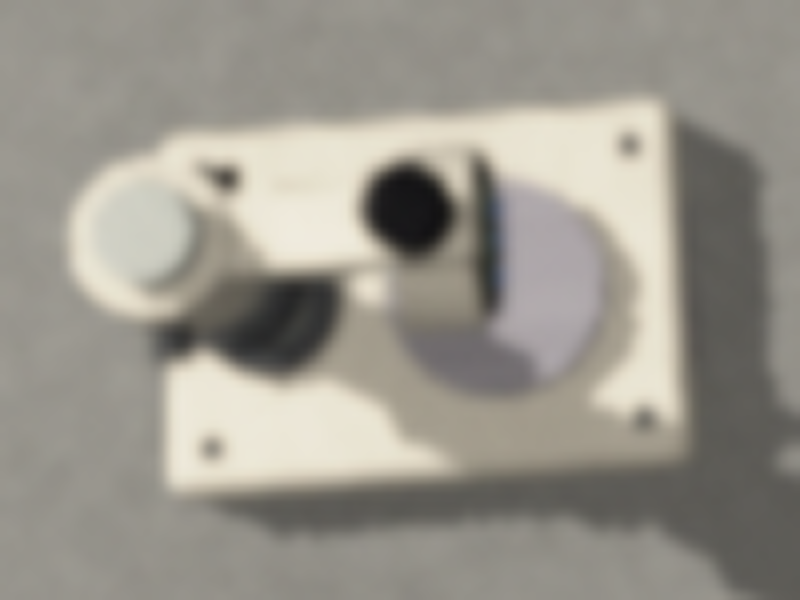

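View pics/c3.png

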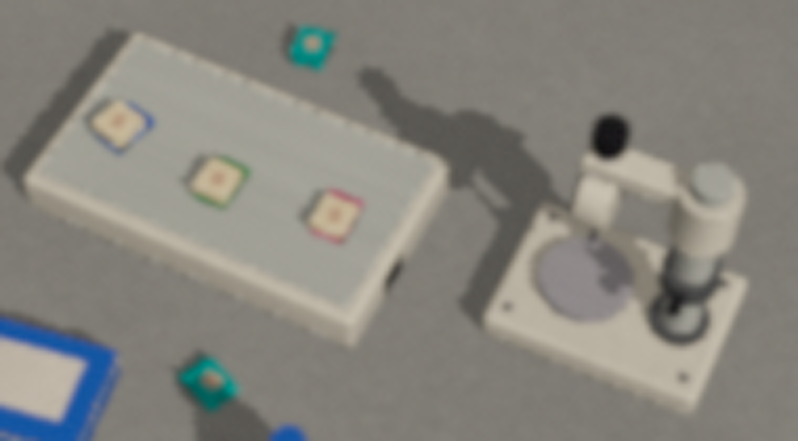

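```bash
cat > h.py <<'E'
import numpy as np,cv2
def cloud(n):
    d=np.load(n); z=d["z_map"]; K=d["K"]; T=d["world_from_camera"]
    v,u=np.mgrid[:480,:640]
    P=np.stack([(u-K[0,2])/K[0,0]*z,(v-K[1,2])/K[1,1]*z,z],-1)
    W=P@T[:3,:3].T+T[:3,3]; W[z==0]=np.nan
    return d["frame"],W
E
python3 - <<'E'
from h import *
np.set_printoptions(precision=4,suppress=True)
for n in ["top0.npz","scene0.npz"]:
    f,W=cloud(n); print(n, W.shape)
    if n[0]=="t":
        for nm,(u,v) in dict(anvil=(268,283),knob=(251,271),col=(218,274),plate=(345,285),green=(369,251),pink=(333,257),blue=(407,253),table=(300,320),base=(280,300)).items(): print(nm,W[v,u])
    else:
        for nm,(u,v) in dict(anvil=(368,262),knob=(375,227),col=(400,239),green=(282,238),pink=(310,246),plate=(290,250)).items(): print(nm,W[v,u])
    roi=(W[...,0]>.25)&(W[...,0]<.65)&(W[...,1]>-.3)&(W[...,1]<.45)
    z=W[...,2]
    hsv=cv2.cvtColor(f,cv2.COLOR_RGB2HSV)
    # knob: dark and high
    m=roi&(z>.19)&(hsv[...,2]<60); print("knob",m.sum(),W[m].mean(0) if m.any() else None, np.nanpercentile(z[m],[5,50,95]) if m.any() else None)
    m=roi&(hsv[...,0]>50)&(hsv[...,0]<72)&(hsv[...,1]>100)&(z>.04)&(z<.07); print("green",m.sum(),W[m].mean(0),np.argwhere(m).mean(0))
    m=roi&(abs(z-.061)<.008)&(hsv[...,2]>190)
    nl,lab,st,c=cv2.connectedComponentsWithStats(m.astype(np.uint8))
    for i in range(1,nl):
        if st[i,4]>15: print("wax",st[i],W[lab==i].mean(0), c[i])
    m=roi&(z>.024)&(z<.033)&(W[...,1]>.1); 
    r=cv2.minAreaRect(W[m][:,:2].astype(np.float32)*1000); print("base rect",r,m.sum())
    m=roi&(z>.036)&(z<.047)&(W[...,1]<.1)
    r=cv2.minAreaRect(W[m][:,:2].astype(np.float32)*1000); print("plate rect",r,m.sum(),np.median(z[m]))
E
```

```text
top0.npz (480, 640, 3)
anvil [0.5151 0.1313 0.0386]
knob [0.5218 0.1449 0.2269]
col [0.5279 0.2203 0.2086]
plate [ 0.4822 -0.0649  0.0472]
green [ 0.5595 -0.1382  0.0598]
pink [ 0.5564 -0.0439  0.0603]
blue [ 0.5406 -0.2337  0.0632]
table [0.4116 0.0627 0.0011]
base [0.4681 0.1063 0.0307]
knob 71 [0.523  0.1456 0.2235] [0.2202 0.2234 0.2264]
green 26 [ 0.5395 -0.137   0.0541] [259.  369.5]
wax [364 246  11  11 120] [ 0.5593 -0.1381  0.0608] [369.0083 251.025 ]
wax [400 247  13  13 128] [ 0.5401 -0.2312  0.0638] [406.1016 253.2734]
wax [328 252  11  16 140] [ 0.553  -0.0438  0.0577] [333.1143 258.45  ]
base rect ((525.62353515625, 177.03656005859375), (159.041259765625, 119.26335144042969), 86.4485092163086) 1396
plate rect ((533.4586791992188, -134.08448791503906), (289.58819580078125, 170.15841674804688), 84.56021118164062) 5615 0.044174858461211164
scene0.npz (480, 640, 3)
anvil [0.5367 0.148  0.0419]
knob [0.5331 0.1505 0.2217]
col [0.5367 0.2267 0.2081]
green [ 0.5671 -0.1326  0.064 ]
pink [ 0.5571 -0.0403  0.0556]
plate [ 0.5889 -0.096   0.0458]
knob 60 [0.5324 0.1495 0.2206] [0.2088 0.2226 0.2278]
green 0 [nan nan nan] [nan nan]
wax [254 220   8   8  27] [ 0.5449 -0.2294  0.063 ] [257.8148 224.    ]
wax [278 234   8   7  27] [ 0.565  -0.1358  0.0619] [281.4074 237.5926]
wax [305 242   9   8  33] [ 0.5597 -0.0416  0.058 ] [309.303  246.0909]
base rect ((531.5465698242188, 176.8067626953125), (160.6674041748047, 122.8044204711914), 86.2508773803711) 892
plate rect ((537.990966796875, -134.4029083251953), (291.52764892578125, 171.9400177001953), 84.76078033447266) 2654 0.044076313204100104<stdin>:14: RuntimeWarning: Mean of empty slice.
  ret = um.true_divide(
```

The match is clear. The green cassette on the plate at (369,251) is the block, and the turquoise pieces lie on the table. The two cameras disagree by about 5 mm, so I'll refine with the wrist camera. First I'll move to a viewing pose.

Emit:
{"api": "carry_out", "payload": {
  "moves": [
    [[0,0,0,-0.7,0.54,-0.16,1],[0,0,0,-0.7,0.54,-0.16,1],[0,0,0,-0.7,0.54,-0.16,1],[0,0,0,-0.7,0.54,-0.16,1],[0,0,0,-0.7,0.54,-0.16,1],[0,0,0,-0.7,0.54,-0.16,1],[0,0,0,-0.7,0.54,-0.16,1],[0,0,0,-0.7,0.54,-0.16,1]]
  ]
}}

```text
time: 0.82
tool_pos: [0.2731, 0.339, 0.2824]
tool_rot: [0.0, 0.795, 0.606, -0.0]
contact_force: [0.8, 0.2, 0.6]
gripper_width: 1.002
```

Emit:
{"api": "carry_out", "payload": {
  "moves": [
    [[0,0,0,-0.7,0.54,-0.16,1],[0,0,0,-0.7,0.54,-0.16,1],[0,0,0,-0.7,0.54,-0.16,1],[0,0,0,-0.7,0.54,-0.16,1],[0,0,0,-0.7,0.54,-0.16,1],[0,0,0,-0.7,0.54,-0.16,1],[0,0,0,-0.7,0.54,-0.16,1],[0,0,0,-0.7,0.54,-0.16,1]]
  ]
}}

```text
time: 1.48
tool_pos: [0.3803, 0.0771, 0.3339]
tool_rot: [0.0, 0.795, 0.606, 0.0]
contact_force: [0.7, 0.8, 0.3]
gripper_width: 0.998
```

Emit:
{"api": "carry_out", "payload": {
  "moves": [
    [[0,0,1,0,0,0,1],[0,0,1,0,0,0,1],[0,0,1,0,0,0,1],[0,0,1,0,0,0,1],[0,0,1,0,0,0,1],[0,0,1,0,0,0,1],[0,0,1,0,0,0,1],[0,0,1,0,0,0,1]]
  ]
}}

```text
time: 2.15
tool_pos: [0.38, 0.0788, 0.3334]
tool_rot: [-0.0, 0.955, 0.295, -0.0]
contact_force: [0.3, -0.6, 0.1]
gripper_width: 0.995
```

Emit:
{"api": "carry_out", "payload": {
  "moves": [
    [[0,0,1,0,0,0,1],[0,0,1,0,0,0,1],[0,0,1,0,0,0,1],[0,0,1,0,0,0,1],[0,0,1,0,0,0,1],[0,0,1,0,0,0,1],[0,0,1,0,0,0,1],[0,0,1,0,0,0,1]]
  ]
}}

```text
time: 2.82
tool_pos: [0.38, 0.0788, 0.3333]
tool_rot: [0.0, 0.999, -0.049, -0.0]
contact_force: [-0.5, 0.2, 0.2]
gripper_width: 1.0
```

Emit:
{"api": "carry_out", "payload": {
  "moves": [
    [[0,0,1,0,0,0,1],[0,0,1,0,0,0,1],[0,0,1,0,0,0,1],[0,0,1,0,0,0,1],[0,0,1,0,0,0,1],[0,0,1,0,0,0,1],[0,0,1,0,0,0,1],[0,0,1,0,0,0,1]]
  ]
}}

```text
time: 3.48
tool_pos: [0.38, 0.0789, 0.3334]
tool_rot: [0.0, 0.922, -0.388, -0.0]
contact_force: [-0.8, 0.4, 0.4]
gripper_width: 1.004
```

Emit:
{"api": "carry_out", "payload": {
  "moves": [
    [[0,0,1,0,0,0,1],[0,0,1,0,0,0,1],[0,0,1,0,0,0,1],[0,0,1,0,0,0,1],[0,0,1,0,0,0,1],[0,0,1,0,0,0,1],[0,0,1,0,0,0,1],[0,0,1,0,0,0,1]]
  ]
}}

```text
time: 4.15
tool_pos: [0.38, 0.0788, 0.3333]
tool_rot: [0.0, 0.733, -0.68, -0.0]
contact_force: [0.0, -0.6, -0.3]
gripper_width: 0.996
```

Emit:
{"api": "carry_out", "payload": {
  "moves": [
    [[0,0,1,0,0,0,1],[0,0,0.9,0,0,0,1],[1,0,0,0,0,0,1],[1,0,0,0,0,0,1],[1,0,0,0,0,0,1],[1,0,0,0,0,0,1],[1,0,0,0,0,0,1]]
  ]
}}

```text
time: 4.73
tool_pos: [0.3802, 0.0788, 0.3339]
tool_rot: [0.148, -0.66, 0.719, -0.161]
contact_force: [-0.5, 0.5, -0.4]
gripper_width: 1.002
```

```bash
cat >> h.py <<'E'
from scipy.spatial.transform import Rotation as Ro
def wshot(tag):
    from plant import state, grab_frame
    s=state(); d=grab_frame("wrist")
    q=s["tool_rot"]; T=np.eye(4); T[:3,:3]=Ro.from_quat([q[1],q[2],q[3],q[0]]).as_matrix(); T[:3,3]=s["tool_pos"]
    Wc=T@d["hand_eye"]; np.savez(f"w_{tag}.npz",Wc=Wc,**d); cv2.imwrite(f"pics/w_{tag}.png",d["frame"][:,:,::-1])
    print("t",round(s["time"],2),"pos",np.round(s["tool_pos"],4),"R",T[:3,:3].round(3).tolist(),"q",np.round(s["joint_pos"],3),"F",np.round(s["contact_force"],2),"w",round(s["gripper_width"],3))
def ray(tag,u,v):
    d=np.load(f"w_{tag}.npz"); K=d["K"]; a=np.array([(u-K[0,2])/K[0,0],(v-K[1,2])/K[1,1]]); th=np.linalg.norm(a)
    r=np.array([*(a/th*np.sin(th)),np.cos(th)]) if th>0 else np.array([0,0,1.]); W=d["Wc"]; return W[:3,3],W[:3,:3]@r
def atz(tag,u,v,z):
    o,r=ray(tag,u,v); return o+r*(z-o[2])/r[2]
def wcloud(tag):
    d=np.load(f"w_{tag}.npz"); K=d["K"]; z=d["z_map"]; v,u=np.mgrid[:480,:640]
    ax=(u-K[0,2])/K[0,0]; ay=(v-K[1,2])/K[1,1]; th=np.hypot(ax,ay)+1e-9
    t=np.tan(th)/th*z; P=np.stack([ax*t,ay*t,z],-1); W=d["Wc"]; X=P@W[:3,:3].T+W[:3,3]; X[z==0]=np.nan
    return d["frame"],X
E
python3 -c "
from h import *; wshot('a')"
```

```text
t 4.73 pos [0.3802 0.0788 0.3339] R [[-0.086, -0.901, 0.425], [-0.996, 0.077, -0.036], [-0.0, -0.426, -0.904]] q [ 0.056 -0.938  2.196 -0.061  1.447  1.707] F [-0.49  0.5  -0.36] w 1.002
```

View pics/w_a.png

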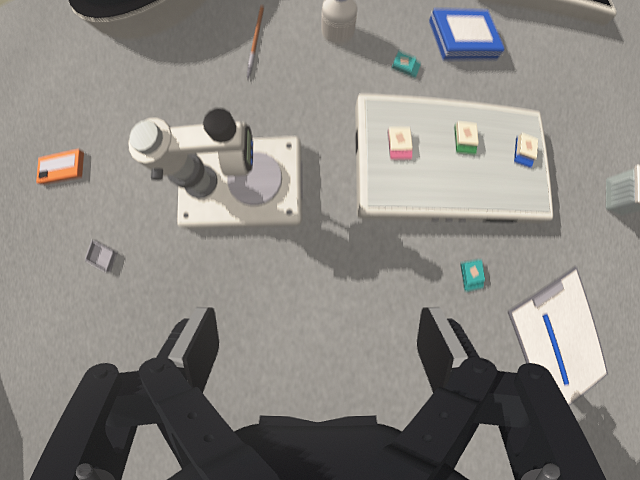

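The view is good: green block at (467,137), pink (400,143), blue (527,148), anvil (255,180), knob (220,125). Next I'll measure from this frame.

```bash
python3 - <<'E'
from h import *
np.set_printoptions(precision=4,suppress=True)
f,W=wcloud('a'); z=W[...,2]; hsv=cv2.cvtColor(f,cv2.COLOR_RGB2HSV)
for nm,(u,v) in dict(table=(330,290),plate=(430,180),green=(467,132),anvil=(262,185),base=(240,215),knob=(220,122),col=(148,137)).items(): print(nm,W[v,u])
roi=(W[...,0]>.3)&(W[...,0]<.75)&(W[...,1]>-.3)&(W[...,1]<.3)
yy=W[...,1]
def rect(m): 
    r=cv2.minAreaRect(W[m][:,:2].astype(np.float32)*1000); return np.round(r[0],1),np.round(r[1],1),round(r[2],1),m.sum()
m=roi&(z>.022)&(z<.034)&(yy>.06); print("base",rect(cv2.morphologyEx(m.astype(np.uint8),cv2.MORPH_OPEN,np.ones((3,3)))>0))
m=roi&(z>.039)&(z<.050)&(yy<.06); print("plate",rect(cv2.morphologyEx(m.astype(np.uint8),cv2.MORPH_OPEN,np.ones((3,3)))>0), np.median(z[m]))
m=roi&(z>.19)&(hsv[...,2]<60); print("knob",m.sum(),np.nanpercentile(z[m],[5,50,95])); k=m&(z>np.nanpercentile(z[m],60)); print(rect(k),W[k].mean(0))
m=roi&(z>.053)&(z<.075)&(yy<.06)
nl,lab,st,c=cv2.connectedComponentsWithStats(m.astype(np.uint8))
for i in range(1,nl):
    if st[i,4]>40:
        mm=lab==i; print("blk",st[i],W[mm].mean(0),np.percentile(z[mm],[10,50,90]),rect(mm))
# anvil: project pixels to z=.038; violet-ish
m=roi&(z>.034)&(z<.043)&(yy>.06); 
m=cv2.morphologyEx(m.astype(np.uint8),cv2.MORPH_OPEN,np.ones((3,3)))>0
P=W[m][:,:2]*1000; print("anvil", m.sum(), cv2.minEnclosingCircle(P.astype(np.float32)), np.median(z[m]))
im=f[:, :, ::-1]
cv2.imwrite("pics/d1.png",cv2.resize(im[90:240,120:320],None,fx=4,fy=4,interpolation=cv2.INTER_CUBIC))
cv2.imwrite("pics/d2.png",cv2.resize(im[105:175,370:560],None,fx=4.2,fy=4.2,interpolation=cv2.INTER_CUBIC))
E
```

```text
table [0.3758 0.0624 0.0009]
plate [ 0.506  -0.0791  0.0438]
green [ 0.5648 -0.1361  0.0632]
anvil [0.5174 0.1388 0.0384]
base [0.4824 0.1712 0.0303]
knob [0.5257 0.1461 0.2251]
col [0.5298 0.2191 0.2082]
base (array([528.6, 174.5]), array([170.2, 120.5]), 86.3, np.int64(5644))
plate (array([ 595.5, -120.9]), array([324.2, 284. ]), 84.7, np.int64(19712)) 0.04520725881933926
knob 45600 [0.366  0.4127 0.4321]
(array([352.1,  80.7]), array([144.2,  22.8]), 85.2, np.int64(18240)) [0.3541 0.0815 0.4247]
blk [330  16  21  12 179] [0.7475 0.0146 0.0637] [0.0553 0.064  0.0717] (array([747.4,  15. ]), array([29.3,  5. ]), 89.8, np.int64(179))
blk [455 123  23  32 556] [ 0.5579 -0.1354  0.0596] [0.0543 0.0609 0.0621] (array([ 557.6, -136.1]), array([29. , 39.4]), 83.4, np.int64(556))
blk [388 129  25  30 600] [ 0.554  -0.0417  0.0575] [0.0545 0.058  0.0593] (array([554.5, -42.3]), array([28.4, 38.5]), 88.9, np.int64(600))
blk [516 135  22  32 513] [ 0.5389 -0.2274  0.0616] [0.0544 0.0637 0.0652] (array([ 539. , -228.5]), array([29.8, 39.6]), 69.7, np.int64(513))
anvil 2024 ((524.025634765625, 172.362060546875), 59.10626983642578) 0.03846953732932698
```

View pics/d1.png

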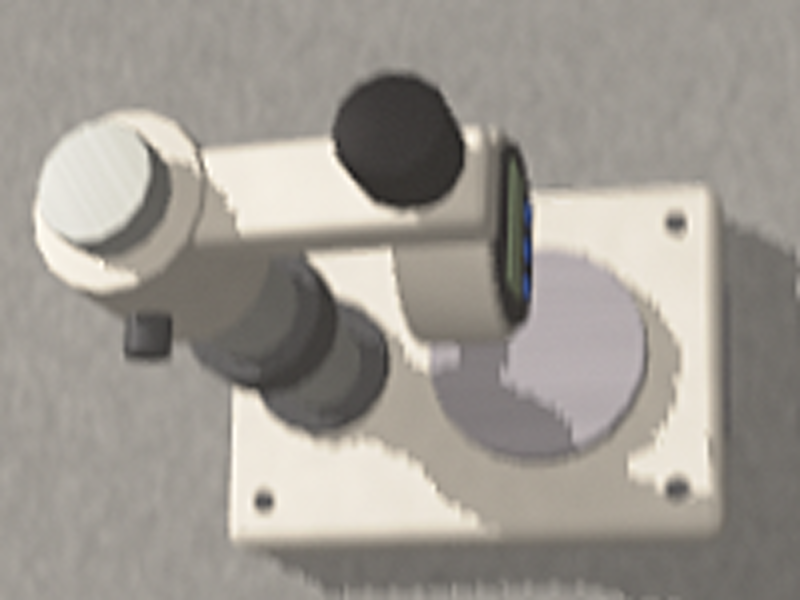

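View pics/d2.png

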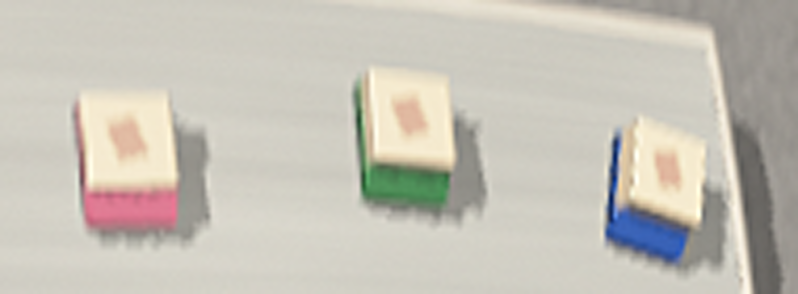

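```bash
python3 - <<'E'
from h import *
np.set_printoptions(precision=4,suppress=True)
print("green wax mark",atz('a',467.6,132.9,.061))
f,W=wcloud('a'); z=W[...,2]; hsv=cv2.cvtColor(f,cv2.COLOR_RGB2HSV)
m=np.zeros(z.shape,bool); m[105:145,200:240]=True
k=m&(hsv[...,2]<75)&(z>.19); 
print("knob z",np.percentile(z[k],[5,50,80,90,95]),k.sum())
t=k&(z>.2235); P=W[t][:,:2].astype(np.float32)*1000
print("knob top",cv2.minEnclosingCircle(P),cv2.minAreaRect(P),t.sum())
# anvil outline points
m=np.zeros(z.shape,bool); m[150:210,225:290]=True
R=f.astype(int); v=m&(R[...,2]-R[...,0]>0)&(abs(z-.0385)<.004)
P=W[v][:,:2].astype(np.float32)*1000; h=cv2.convexHull(P)[:,0]; print("anvil",v.sum(),P.min(0),P.max(0),cv2.minEnclosingCircle(P))
t=(z>.2)&(z<.215)&(W[...,1]>.2)&(W[...,1]<.25); t[240:]=False
P=W[t][:,:2].astype(np.float32)*1000;print("col",cv2.minEnclosingCircle(P),t.sum())
E
```

```text
green wax mark [ 0.5643 -0.1378  0.061 ]
knob z [0.2119 0.2242 0.2251 0.2254 0.2257] 775
knob top ((526.8042602539062, 148.5803680419922), 12.271594047546387) ((526.412353515625, 148.94227600097656), (22.811201095581055, 22.97861099243164), 70.1026611328125) 516Traceback (most recent call last):
  File "<stdin>", line 13, in <module>
TypeError: 'NoneType' object is not subscriptable
```

Emit:
{"api": "carry_out", "payload": {
  "moves": [
    [[0,0,0,0.49,-0.05,0.68,1],[0,0,0,0.49,-0.05,0.68,1],[0,0,0,0.49,-0.05,0.68,1],[0,0,0,0.49,-0.05,0.68,1],[0,0,0,0.49,-0.05,0.68,1],[0,0,0,0.49,-0.05,0.68,1],[0,0,0,0.49,-0.05,0.68,1]]
  ]
}}

```text
time: 5.37
tool_pos: [0.4614, -0.0671, 0.1658]
tool_rot: [0.146, -0.66, 0.72, -0.159]
contact_force: [0.3, 0.2, 1.5]
gripper_width: 1.003
```

Emit:
{"api": "carry_out", "payload": {
  "moves": [
    [[0,0.15,0.33,0,0,0,1],[1,0,0,0,0,0,1],[1,0,0,0,0,0,1],[1,0,0,0,0,0,1],[1,0,0,0,0,0,1],[1,0,0,0,0,0,1],[1,0,0,0,0,0,1],[1,0,0,0,0,0,1]]
  ]
}}

```text
time: 6.03
tool_pos: [0.4906, -0.0711, 0.2188]
tool_rot: [0.321, -0.582, 0.655, -0.36]
contact_force: [0.3, 0.3, 0.5]
gripper_width: 0.999
```

```bash
python3 -c "
from h import *; wshot('b')"
```

```text
t 6.03 pos [ 0.4906 -0.0711  0.2188] R [[-0.116, -0.53, 0.84], [-0.993, 0.063, -0.098], [-0.001, -0.845, -0.534]] q [-0.459 -1.009  2.582  0.49   0.648  0.981] F [0.33 0.33 0.48] w 0.999
```

View pics/w_b.png

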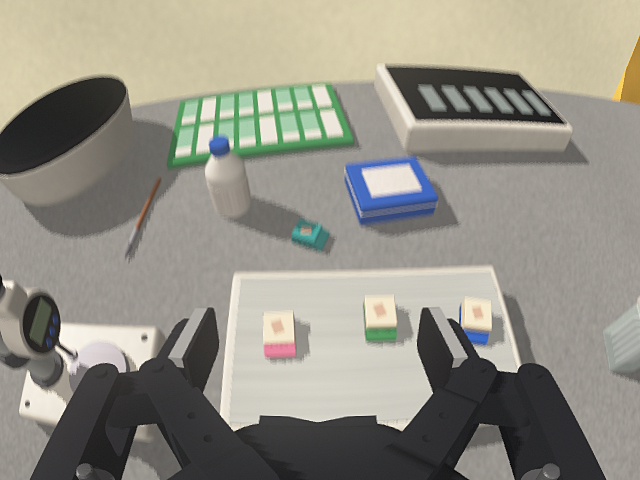

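The commanded lean ran joints 2 and 3 into their range limits (−1.01 and 2.58), so leaning outward this close to the base isn't possible. I'll fit a kinematic model to the recorded poses and check which lean directions are feasible.

```bash
cat > kin.py <<'E'
import numpy as np
from scipy.spatial.transform import Rotation as Ro
from scipy.optimize import least_squares
def rz(a): return Ro.from_euler('z',a).as_matrix()
def ry(a): return Ro.from_euler('y',a).as_matrix()
def fk(q,p,C=None):
    h,a1,L2,e3,L3,lat,d6,lat2,a5=p
    R=rz(q[0]); x=R@np.array([a1,lat,h])
    R=R@ry(q[1]); x=x+R@np.array([0,0,L2])
    R=R@ry(q[2]); x=x+R@np.array([e3,0,0])
    R=R@rz(q[3]*SG[0]); x=x+R@np.array([0,lat2,L3])
    R=R@ry(q[4]); x=x+R@np.array([a5,0,0])
    R=R@rz(q[5]*SG[1]); x=x+R@np.array([0,0,d6])
    return x,R
SG=[1,1]
def qm(w,x,y,z): return Ro.from_quat([x,y,z,w]).as_matrix()
D=[([1.18302374,.0533721629,1.61429958,4.2e-6,1.47601087,-.119006826],[0.16572682,0.60197546,0.2300502],qm(5.28e-4,.795468642,.605993851,-9.016e-4)),
([.056,-.938,2.196,-.061,1.447,1.707],[.3802,.0788,.3339],np.array([[-0.086, -0.901, 0.425], [-0.996, 0.077, -0.036], [-0.0, -0.426, -0.904]])),
([-.459,-1.009,2.582,.49,.648,.981],[ 0.4906,-0.0711,0.2188],np.array([[-0.116, -0.53, 0.84], [-0.993, 0.063, -0.098], [-0.001, -0.845, -0.534]]))]
E
python3 - <<'E'
import kin; from kin import *
np.set_printoptions(precision=3,suppress=True)
for s in [(1,1),(1,-1),(-1,1),(-1,-1)]:
    kin.SG[:]=s
    C=[fk(q,np.zeros(9))[1].T@R for q,_,R in D]
    print(s,[np.round(Ro.from_matrix(C[0].T@c).magnitude()*57.3,2) for c in C]); 
    print(C[0])
E
```

```text
(1, 1) [np.float64(0.0), np.float64(0.03), np.float64(0.03)]
[[-1.  0. -0.]
 [-0. -1.  0.]
 [-0.  0.  1.]]
(1, -1) [np.float64(0.0), np.float64(150.79), np.float64(126.08)]
[[-0.972 -0.236 -0.   ]
 [ 0.236 -0.972  0.   ]
 [-0.     0.     1.   ]]
(-1, 1) [np.float64(0.0), np.float64(6.97), np.float64(56.18)]
[[-1.  0. -0.]
 [-0. -1.  0.]
 [-0.  0.  1.]]
(-1, -1) [np.float64(0.0), np.float64(151.7), np.float64(172.49)]
[[-0.972 -0.236  0.   ]
 [ 0.236 -0.972  0.   ]
 [-0.     0.     1.   ]]
```

Emit:
{"api": "carry_out", "payload": {
  "moves": [
    [[-1,0,0,0,0,0,1],[-1,0,0,0,0,0,1],[-1,0,0,0,0,0,1],[-1,0,0,0,0,0,1]]
  ]
}}

```text
time: 6.42
tool_pos: [0.4896, -0.0708, 0.2174]
tool_rot: [0.212, -0.63, 0.708, -0.238]
contact_force: [-0.6, -0.1, 0.5]
gripper_width: 1.001
```

```bash
cat > rec.py <<'E'
from plant import state
import json,os
s=state(); L=json.load(open('rec.json')) if os.path.exists('rec.json') else []
L.append([list(map(float,s[k])) for k in ("joint_pos","tool_pos","tool_rot")]); json.dump(L,open('rec.json','w'))
print(s["time"],s["tool_pos"].round(4),s["joint_pos"].round(3))
E
python3 rec.py
```

```text
6.4167 [ 0.4896 -0.0708  0.2174] [-0.388 -0.748  2.343  0.204  0.926  1.23 ]
```

Emit:
{"api": "carry_out", "payload": {
  "moves": [
    [[0,1,0,0,0,0,1],[0,1,0,0,0,0,1],[0,1,0,0,0,0,1],[0,1,0,0,0,0,1],[0,1,0,0,0,0,1]]
  ]
}}

```text
time: 6.83
tool_pos: [0.4899, -0.0708, 0.2184]
tool_rot: [0.054, -0.561, 0.737, -0.373]
contact_force: [-0.2, -0.3, -0.5]
gripper_width: 0.999
```

```bash
python3 rec.py; python3 - <<'E'
from kin import *; import json
np.set_printoptions(precision=4,suppress=True)
data=[(q,x) for q,x,_ in D]+[(q,x) for q,x,_ in json.load(open('rec.json'))]
A=[];b=[]
for q,x in data:
    A.append(np.array([fk(q,np.eye(9)[i])[0] for i in range(9)]).T); b.append(x)
A=np.vstack(A);b=np.hstack(b)
print(np.linalg.svd(A)[1])
for cols in [list(range(9)),[0,2,3,4,5,6],[0,1,2,4,5,6],[0,2,4,5,6],[0,2,4,6,7],[0,1,2,3,4,5,6]]:
    p,*_=np.linalg.lstsq(A[:,cols],b,rcond=None); print(cols,p,np.abs(A[:,cols]@p-b).max())
E
```

```text
6.8333 [ 0.4899 -0.0708  0.2184] [-0.024 -0.612  2.303 -0.632  0.937  2.064]
[4.3784 3.7969 3.1092 0.8621 0.6955 0.5098 0.4197 0.2373 0.1615]
[0, 1, 2, 3, 4, 5, 6, 7, 8] [ 0.2381  0.0003  0.4264  0.0959  0.6096  0.0742  0.2795  0.0001 -0.    ] 7.535876440216416e-05
[0, 2, 3, 4, 5, 6] [0.2382 0.4264 0.0959 0.6099 0.0742 0.2796] 8.534226457035388e-05
[0, 1, 2, 4, 5, 6] [0.1545 0.0137 0.3915 0.5859 0.0739 0.2607] 0.01846299182800476
[0, 2, 4, 5, 6] [0.1548 0.3932 0.5995 0.0739 0.2629] 0.019730093699540263
[0, 2, 4, 6, 7] [0.144  0.4024 0.6068 0.2583 0.069 ] 0.04356280977492577
[0, 1, 2, 3, 4, 5, 6] [0.2381 0.0003 0.4264 0.0958 0.6096 0.0742 0.2795] 7.983683250877005e-05
```

The model fits to 0.1 mm. Next I'll search for feasible lean poses for the pick and the place.

```bash
cat > ik.py <<'E'
from kin import *
H,L2,E3,L3,LAT,D6=.2382,.4264,.0959,.6098,.0742,.2796
P=[H,0,L2,E3,L3,LAT,D6,0,0]
LO=np.array([-3.01,-1.01,.06,-1.02,.09,-3.14]);HI=np.array([3.01,2.22,2.58,4.17,2.62,3.14])
C=np.diag([-1.,-1,1])
def ik(pos,R,margin=0.0):
    sols=[]; R=np.asarray(R); w=np.asarray(pos)-D6*R[:,2]; r=np.hypot(w[0],w[1])
    if r<LAT: return sols
    for s in (1,-1):
        X=s*np.sqrt(r*r-LAT**2); q1=np.arctan2(w[1],w[0])-np.arctan2(LAT,X)
        Z=w[2]-H; l=np.hypot(E3,L3); d=np.hypot(X,Z)
        c=(d*d-L2*L2-l*l)/(2*L2*l)
        if abs(c)>1: continue
        for t in (1,-1):
            b=t*np.arccos(c) # angle between
            # vector: L2*(sin a,cos a)+l*(sin(a+b),cos(a+b)); forearm direction angle a+b = q2+q3+atan2(E3,L3)
            a=np.arctan2(X,Z)-np.arctan2(l*np.sin(b),L2+l*np.cos(b))
            q2=a; q3=b-np.arctan2(E3,L3)
            M=(rz(q1)@ry(q2+q3)).T@R@C.T
            for f in (1,-1):
                q5=f*np.arccos(np.clip(M[2,2],-1,1)); q4=np.arctan2(f*M[1,2],f*M[0,2]); q6=np.arctan2(f*M[2,1],-f*M[2,0])
                for k4 in (-2*np.pi,0,2*np.pi):
                  for k6 in (-2*np.pi,0,2*np.pi):
                    q=np.array([(q1+np.pi)%(2*np.pi)-np.pi,q2,q3,q4+k4,q5,q6+k6])
                    if np.all(q>=LO+margin) and np.all(q<=HI-margin): sols.append(q)
    return sols
def Rt(az,lean,cam=1):
    "tool pointing azimuth az (deg), lean from vertical, cam=1 camera up"
    a,t=np.radians([az,lean]); u=np.array([np.cos(a),np.sin(a),0]); z=np.sin(t)*u-np.cos(t)*np.array([0,0,1])
    x=cam*np.array([np.sin(a),-np.cos(a),0]); return np.stack([x,np.cross(z,x),z],1)
E
python3 - <<'E'
from ik import *
np.set_printoptions(precision=2,suppress=True)
for q,x,R in D: print(min(np.abs(s-q).max() for s in ik(x,R)) if ik(x,R) else None)
g=np.array([.527,.1496,.0495]); b=np.array([.5576,-.1361,.0565])
for lean in (45,50,55,60):
  for cam in (1,-1):
    print("lean",lean,cam)
    for az in (-6.6,173.4):
        u=np.array([np.cos(np.radians(az)),np.sin(np.radians(az)),0])
        for dz in (0,.04):
            o=ik(b+.008*u+[0,0,dz],Rt(az,lean,cam)); print("  pick",az,dz,o[:2])
    ok=[az for az in range(0,360,10) if ik(g+[0,0,0],Rt(az,lean,cam),.03) and ik(g+[0,0,.012],Rt(az,lean,cam),.03)]
    print("  place az",ok)
E
```

```text
0.00038016392952355815
0.0009073014642031751
None
lean 45 1
  pick -6.6 0 [array([-0.49, -0.21,  2.33,  0.79,  0.38,  0.54])]
  pick -6.6 0.04 [array([-0.49, -0.31,  2.33,  0.64,  0.45,  0.71])]
  pick 173.4 0 [array([-0.31,  0.6 ,  1.39, -0.14,  1.92, -1.76])]
  pick 173.4 0.04 [array([-0.31,  0.55,  1.38, -0.15,  1.98, -1.77])]
  place az [0, 10, 20, 30, 40, 50, 60, 70, 80, 90, 100, 110, 120, 130, 140, 150, 160, 170, 180, 190, 200, 210, 220, 230, 240, 250, 260, 270, 280, 290, 300, 310, 320, 350]
lean 45 -1
  pick -6.6 0 [array([-0.49, -0.21,  2.33,  0.79,  0.38, -2.6 ])]
  pick -6.6 0.04 [array([-0.49, -0.31,  2.33,  0.64,  0.45, -2.43])]
  pick 173.4 0 [array([-0.31,  0.6 ,  1.39, -0.14,  1.92,  1.39])]
  pick 173.4 0.04 [array([-0.31,  0.55,  1.38, -0.15,  1.98,  1.38])]
  place az [0, 10, 20, 30, 40, 50, 60, 70, 80, 90, 100, 110, 120, 130, 140, 150, 160, 170, 180, 190, 200, 210, 220, 230, 240, 250, 260, 270, 280, 290, 300, 310, 320, 350]
lean 50 1
  pick -6.6 0 [array([-0.51, -0.22,  2.37,  1.12,  0.33,  0.21])]
  pick -6.6 0.04 [array([-0.51, -0.32,  2.37,  0.88,  0.39,  0.47])
[... 1729 characters left out ...]
k 173.4 0 [array([-0.3 ,  0.76,  1.25, -0.19,  2.16, -1.77])]
  pick 173.4 0.04 [array([-0.3 ,  0.71,  1.26, -0.19,  2.2 , -1.78])]
  place az [10, 20, 30, 40, 50, 60, 70, 80, 90, 100, 110, 120, 130, 140, 150, 160, 170, 180, 190, 200, 210, 220, 230, 240, 250, 260, 270, 280]
lean 60 -1
  pick -6.6 0 [array([-0.54, -0.18,  2.44,  1.88,  0.39,  2.58])]
  pick -6.6 0.04 [array([-0.54, -0.3 ,  2.44,  1.58,  0.37,  2.91])]
  pick 173.4 0 [array([-0.3 ,  0.76,  1.25, -0.19,  2.16,  1.38])]
  pick 173.4 0.04 [array([-0.3 ,  0.71,  1.26, -0.19,  2.2 ,  1.36])]
  place az [10, 20, 30, 40, 50, 60, 70, 80, 90, 100, 110, 120, 130, 140, 150, 160, 170, 180, 190, 200, 210, 220, 230, 240, 250, 260, 270, 280]
```

```bash
python3 - <<'E'
from ik import *
np.set_printoptions(precision=2,suppress=True)
g=np.array([.527,.1496,.0495])
for lean in (55,58,60):
  for az in (86.3,110,130,150,176.3):
    for cam in (1,-1):
      u=np.array([np.cos(np.radians(az)),np.sin(np.radians(az)),0]); pos=g+.0045*u
      for nm,dd in (("at",0*u),("back60",-.06*u+[0,0,.015]),("up150",-.1*u+[0,0,.12])):
        o=ik(pos+dd,Rt(az,lean,cam)); print(lean,az,cam,nm,o)
E
python3 rec.py
```

```text
55 86.3 1 at [array([-0.29,  0.2 ,  2.02,  0.95,  1.37, -0.66])]
55 86.3 1 back60 [array([-0.4 ,  0.19,  2.  ,  0.89,  1.46, -0.69])]
55 86.3 1 up150 [array([-0.47,  0.03,  1.96,  0.85,  1.63, -0.57])]
55 86.3 -1 at [array([-0.29,  0.2 ,  2.02,  0.95,  1.37,  2.48])]
55 86.3 -1 back60 [array([-0.4 ,  0.19,  2.  ,  0.89,  1.46,  2.46])]
55 86.3 -1 up150 [array([-0.47,  0.03,  1.96,  0.85,  1.63,  2.57])]
55 110 1 at [array([-0.22,  0.37,  1.8 ,  0.76,  1.61, -0.81])]
55 110 1 back60 [array([-0.3 ,  0.4 ,  1.73,  0.71,  1.69, -0.83])]
55 110 1 up150 [array([-0.35,  0.29,  1.66,  0.71,  1.85, -0.74])]
55 110 -1 at [array([-0.22,  0.37,  1.8 ,  0.76,  1.61,  2.33])]
55 110 -1 back60 [array([-0.3 ,  0.4 ,  1.73,  0.71,  1.69,  2.31])]
55 110 -1 up150 [array([-0.35,  0.29,  1.66,  0.71,  1.85,  2.4 ])]
55 130 1 at [array([-0.14,  0.49,  1.64,  0.59,  1.79, -0.95])]
55 130 1 back60 [array([-0.2 ,  0.55,  1.53,  0.56,  1.86, -0.96])]
55 130 1 up150 [array([-0.23,  0.47,  1.43,  0.57,  2.02, -0.89])]
55 130 -1 at [array([-0.14,  0.49,  1.64,  0.59,  1.79,  2.19])]
55 130 -1 back60 [array([-0.
[... 4291 characters left out ...]
21,  0.45,  2.24, -1.06])]
60 150 -1 at [array([-0.06,  0.64,  1.47,  0.44,  2.  ,  2.01])]
60 150 -1 back60 [array([-0.09,  0.71,  1.32,  0.42,  2.07,  2.01])]
60 150 -1 up150 [array([-0.11,  0.65,  1.21,  0.45,  2.24,  2.08])]
60 176.3 1 at [array([ 0.08,  0.71,  1.35,  0.14,  2.12, -1.42])]
60 176.3 1 back60 [array([ 0.07,  0.81,  1.17,  0.14,  2.2 , -1.42])]
60 176.3 1 up150 [array([ 0.06,  0.78,  1.03,  0.16,  2.38, -1.39])]
60 176.3 -1 at [array([0.08, 0.71, 1.35, 0.14, 2.12, 1.72])]
60 176.3 -1 back60 [array([0.07, 0.81, 1.17, 0.14, 2.2 , 1.72])]
60 176.3 -1 up150 [array([0.06, 0.78, 1.03, 0.16, 2.38, 1.75])]
6.8333 [ 0.4899 -0.0708  0.2184] [-0.024 -0.612  2.303 -0.632  0.937  2.064]
```

```bash
cat > go.py <<'E'
from ik import *
from plant import state
def cur():
    s=state(); q=s["tool_rot"]; return np.array(s["tool_pos"]),qm(*q)
def plan(pos=None,R=None,pr=True):
    """turn (shares total) from now to R, then shift (shares total) in the turned axes; also shift in present axes"""
    p,Rc=cur()
    if R is not None:
        rv=Ro.from_matrix(Rc.T@R).as_rotvec(degrees=True)/5; print("turn total shares",rv.round(2),"rows>=",np.abs(rv).max().round(1))
    if pos is not None:
        d=np.asarray(pos)-p; print("shift now-axes",(Rc.T@d/.04).round(2),"norm",np.round(np.linalg.norm(d)/.04,2), "shift in target axes",((R if R is not None else Rc).T@d/.04).round(2))
        o=ik(pos,R if R is not None else Rc); print("ik",[x.round(2) for x in o])
E
python3 - <<'E'
from go import *
plan(None,Rt(-6.6,0)); p,R=cur(); print(p,R.round(3).tolist())
E
```

```text
turn total shares [-7.39 -4.88 -1.68] rows>= 7.4
[ 0.48994473 -0.07082625  0.21836854] [[-0.365, -0.787, 0.498], [-0.868, 0.093, -0.488], [0.338, -0.61, -0.716]]
```

Emit:
{"api": "carry_out", "payload": {
  "moves": [
    [[-0.92,-0.61,-0.21,0,0,0,1],[-0.92,-0.61,-0.21,0,0,0,1],[-0.92,-0.61,-0.21,0,0,0,1],[-0.92,-0.61,-0.21,0,0,0,1],[-0.92,-0.61,-0.21,0,0,0,1],[-0.92,-0.61,-0.21,0,0,0,1],[-0.92,-0.61,-0.21,0,0,0,1],[-0.92,-0.61,-0.21,0,0,0,1]]
  ]
}}

```text
time: 7.5
tool_pos: [0.4899, -0.071, 0.2182]
tool_rot: [0.001, -0.667, 0.745, 0.003]
contact_force: [0.6, -0.1, -1.1]
gripper_width: 1.0
```

Emit:
{"api": "carry_out", "payload": {
  "moves": [
    [[0,0,-1,0,0,0,1],[0,0,-1,0,0,0,1],[0,0,-1,0,0,0,1],[0,0,-1,0,0,0,1],[0,0,-1,0,0,0,1],[0,0,-1,0,0,0,1],[0,0,-1,0,0,0,1],[0,0,-1,0,0,0,1]]
  ]
}}

```text
time: 8.17
tool_pos: [0.4895, -0.0708, 0.2172]
tool_rot: [-0.002, 0.882, -0.471, -0.001]
contact_force: [-0.1, 0.3, 0.5]
gripper_width: 1.004
```

Emit:
{"api": "carry_out", "payload": {
  "moves": [
    [[0,0,-1,0,0,0,1],[0,0,-1,0,0,0,1],[0,0,-1,0,0,0,1],[0,0,-1,0,0,0,1],[0,0,-1,0,0,0,1],[0,0,-1,0,0,0,1],[0,0,-1,0,0,0,1],[0,0,-1,0,0,0,1]]
  ]
}}

```text
time: 8.83
tool_pos: [0.4896, -0.0709, 0.2172]
tool_rot: [-0.002, 0.99, -0.141, -0.001]
contact_force: [-0.5, 0.6, 0.0]
gripper_width: 0.999
```

Emit:
{"api": "carry_out", "payload": {
  "moves": [
    [[0,0,-1,0,0,0,1],[0,0,-1,0,0,0,1],[0,0,-1,0,0,0,1],[0,0,-1,0,0,0,1],[0,0,-1,0,0,0,1],[0,0,-1,0,0,0,1],[0,0,-1,0,0,0,1],[0,0,-1,0,0,0,1]]
  ]
}}

```text
time: 9.5
tool_pos: [0.4895, -0.0708, 0.2172]
tool_rot: [-0.002, 0.978, 0.207, 0.0]
contact_force: [0.3, -0.7, 0.1]
gripper_width: 1.0
```

Emit:
{"api": "carry_out", "payload": {
  "moves": [
    [[0,0,-1,0,0,0,1],[0,0,-1,0,0,0,1],[0,0,-1,0,0,0,1],[0,0,-1,0,0,0,1],[0,0,-1,0,0,0,1],[0,0,-1,0,0,0,1],[0,0,-1,0,0,0,1],[0,0,-1,0,0,0,1]]
  ]
}}

```text
time: 10.17
tool_pos: [0.4895, -0.0708, 0.2172]
tool_rot: [-0.002, 0.849, 0.529, 0.001]
contact_force: [-0.2, -1.2, -0.9]
gripper_width: 1.006
```

Emit:
{"api": "carry_out", "payload": {
  "moves": [
    [[0,0,-1,0,0,0,1],[0,0,-1,0,0,0,1],[0,0,-1,0,0,0,1],[0,0,-1,0,0,0,1],[0,0,0,0,0,0,1]]
  ]
}}

```text
time: 10.58
tool_pos: [0.4896, -0.0708, 0.2173]
tool_rot: [-0.002, 0.745, 0.667, 0.001]
contact_force: [-0.1, -0.2, 0.3]
gripper_width: 0.996
```

```bash
python3 - <<'E'
from h import *; wshot('c')
np.set_printoptions(precision=4,suppress=True)
f,W=wcloud('c'); z=W[...,2]
m=(z>.052)&(z<.070)&(W[...,0]>.5)&(W[...,0]<.6)&(W[...,1]>-.19)&(W[...,1]<-.08)
r=cv2.minAreaRect(W[m][:,:2].astype(np.float32)*1000); print("green",r,m.sum())
m2=m&(z>.0575); print("wax",cv2.minAreaRect(W[m2][:,:2].astype(np.float32)*1000),np.median(z[m2]))
v,u=np.where(m); print(u.min(),u.max(),v.min(),v.max())
a,b,c,d=max(v.min()-25,0),v.max()+25,u.min()-40,u.max()+40
cv2.imwrite("pics/c_crop.png",cv2.resize(f[a:b,c:d,::-1],None,fx=4,fy=4,interpolation=cv2.INTER_CUBIC)); print(a,c)
E
```

```text
t 10.58 pos [ 0.4896 -0.0708  0.2173] R [[0.11, 0.994, -0.0], [0.994, -0.11, 0.004], [0.004, -0.001, -1.0]] q [-0.296 -0.257  1.924  0.004  1.477 -1.757] F [-0.1  -0.17  0.27] w 0.996
green ((557.0791015625, -136.68197631835938), (28.80573272705078, 39.6185417175293), 83.98988342285156) 1260
wax ((561.7398681640625, -137.19479370117188), (28.39404296875, 30.445783615112305), 81.36077117919922) 0.06148591471219547
238 270 269 311
244 198
```

View pics/w_c.png

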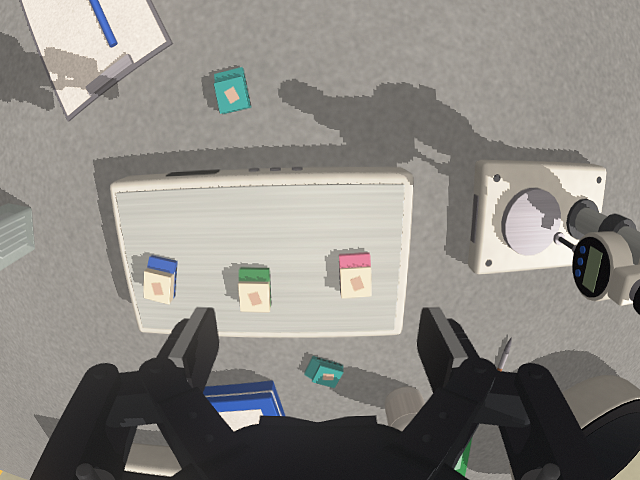

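View pics/c_crop.png

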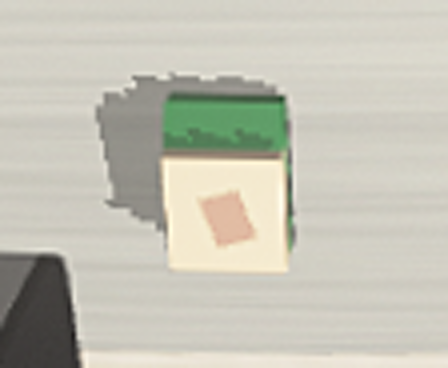

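```bash
python3 - <<'E'
from go import *
R=Rt(173.2,50); g=np.array([.5553,-.1363,.055])
plan(g-.15*R[:,2],R); print((g-.15*R[:,2]).round(4)); print([x.round(2) for x in ik(g,R)])
E
```

```text
turn total shares [10.   -0.02  0.08] rows>= 10.0
shift now-axes [-1.46  4.69  1.64] norm 5.18 shift in target axes [-1.43  4.28 -2.54]
ik [array([-0.28,  0.82,  0.92, -0.16,  2.26, -1.78])]
[ 0.6694 -0.1499  0.1514]
[array([-0.3 ,  0.67,  1.32, -0.15,  2.01, -1.76])]
```

Emit:
{"api": "carry_out", "payload": {
  "moves": [
    [[0,0,0,-0.21,0.67,0.234,0.3],[0,0,0,-0.21,0.67,0.234,0.3],[0,0,0,-0.21,0.67,0.234,0.3],[0,0,0,-0.21,0.67,0.234,0.3],[0,0,0,-0.21,0.67,0.234,0.3],[0,0,0,-0.21,0.67,0.234,0.3],[0,0,0,-0.21,0.67,0.234,0.3]]
  ]
}}

```text
time: 11.22
tool_pos: [0.6711, -0.1502, 0.1512]
tool_rot: [-0.001, 0.746, 0.666, 0.002]
contact_force: [0.8, 0.1, 1.1]
gripper_width: 0.65
```

Emit:
{"api": "carry_out", "payload": {
  "moves": [
    [[1,0,0.01,0,0,0,0.3],[1,0,0.01,0,0,0,0.3],[1,0,0.01,0,0,0,0.3],[1,0,0.01,0,0,0,0.3],[1,0,0.01,0,0,0,0.3]]
  ]
}}

```text
time: 11.63
tool_pos: [0.6704, -0.1497, 0.1525]
tool_rot: [-0.163, 0.729, 0.648, -0.144]
contact_force: [-0.1, 0.4, -0.1]
gripper_width: 0.648
```

Emit:
{"api": "carry_out", "payload": {
  "moves": [
    [[1,0,0.01,0,0,0,0.3],[1,0,0.01,0,0,0,0.3],[1,0,0.01,0,0,0,0.3],[1,0,0.01,0,0,0,0.3],[1,0,0.01,0,0,0,0.3],[0,0,0,0,0,0,0.3]]
  ]
}}

```text
time: 12.13
tool_pos: [0.6697, -0.1493, 0.1466]
tool_rot: [-0.319, 0.677, 0.6, -0.283]
contact_force: [0.8, 0.1, -2.6]
gripper_width: 0.649
```

```bash
python3 - <<'E'
from go import *
R=Rt(173.2,50); g=np.array([.5553,-.1363,.055])
plan(g,R)
from h import *; wshot('d')
E
```

```text
turn total shares [-0.08 -0.01 -0.01] rows>= 0.1
shift now-axes [-0.02 -0.07  3.68] norm 3.68 shift in target axes [-0.02 -0.1   3.68]
ik [array([-0.3 ,  0.67,  1.32, -0.15,  2.01, -1.76])]
t 12.13 pos [ 0.6697 -0.1493  0.1466] R [[0.119, 0.633, -0.765], [0.993, -0.076, 0.092], [0.0, -0.771, -0.637]] q [-0.278  0.828  0.92  -0.158  2.261 -1.773] F [ 0.8   0.14 -2.65] w 0.649
```

View pics/w_d.png

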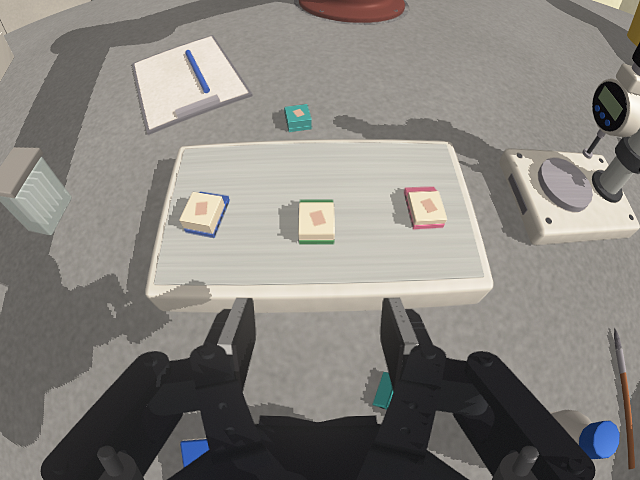

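Emit:
{"api": "carry_out", "payload": {
  "moves": [
    [[0,0,0,0,-0.01,0.45,0.3],[0,0,0,0,-0.01,0.45,0.3],[0,0,0,0,-0.01,0.45,0.3],[0,0,0,0,-0.01,0.45,0.3],[0,0,0,0,-0.01,0.45,0.3],[0,0,0,0,-0.01,0.45,0.3],[0,0,0,0,0,0.2,0.3],[0,0,0,0,0,0,0.3]]
  ]
}}

```text
time: 12.85
tool_pos: [0.579, -0.1385, 0.0792]
tool_rot: [-0.316, 0.678, 0.602, -0.28]
contact_force: [-0.1, -0.2, 0.7]
gripper_width: 0.653
```

```bash
python3 - <<'E'
from go import *
R=Rt(173.2,50); g=np.array([.5553,-.1363,.055])
plan(g,R)
from h import *; wshot('e')
E
```

```text
turn total shares [ 0.01 -0.01 -0.  ] rows>= 0.0
shift now-axes [-0.02  0.08  0.84] norm 0.85 shift in target axes [-0.02  0.08  0.84]
ik [array([-0.3 ,  0.67,  1.32, -0.15,  2.01, -1.76])]
t 12.85 pos [ 0.579  -0.1385  0.0792] R [[0.119, 0.639, -0.76], [0.993, -0.076, 0.092], [0.001, -0.765, -0.644]] q [-0.296  0.686  1.253 -0.153  2.062 -1.758] F [-0.1  -0.21  0.72] w 0.653
```

View pics/w_e.png

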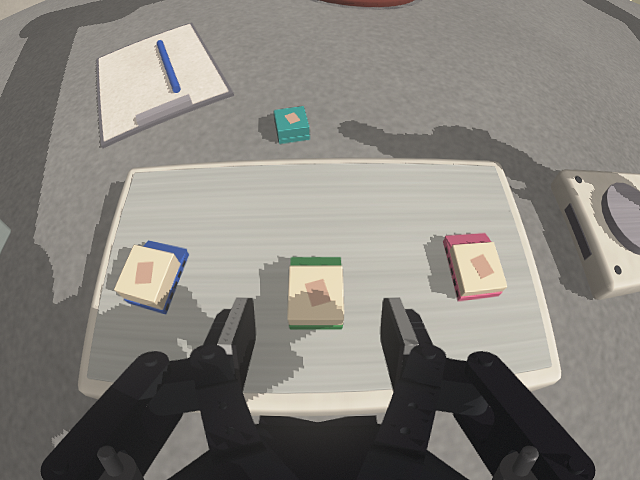

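Emit:
{"api": "carry_out", "payload": {
  "moves": [
    [[0,0,0,-0.01,0.02,0.22,0.3],[0,0,0,0,0.02,0.22,0.3],[0,0,0,0,0.02,0.2,0.3],[0,0,0,0,0.02,0.2,0.3],[0,0,0,0,0,0,0.3],[0,0,0,0,0,0,0.3]]
  ]
}}

```text
time: 13.4
tool_pos: [0.5565, -0.1362, 0.0548]
tool_rot: [-0.316, 0.678, 0.602, -0.28]
contact_force: [-0.5, 0.2, 0.7]
gripper_width: 0.65
```

```bash
python3 - <<'E'
from go import *
R=Rt(173.2,50); g=np.array([.5553,-.1363,.055])
plan(g,R)
from h import *; wshot('f')
f,W=wcloud('f')
cv2.imwrite("pics/f_crop.png",cv2.resize(f[220:420,180:460,::-1],None,fx=2.8,fy=2.8,interpolation=cv2.INTER_CUBIC))
E
```

```text
turn total shares [ 0.01 -0.01  0.01] rows>= 0.0
shift now-axes [-0.01 -0.02  0.02] norm 0.03 shift in target axes [-0.01 -0.02  0.02]
ik [array([-0.3 ,  0.67,  1.32, -0.15,  2.01, -1.76])]
t 13.4 pos [ 0.5565 -0.1362  0.0548] R [[0.118, 0.639, -0.76], [0.993, -0.075, 0.091], [0.001, -0.766, -0.643]] q [-0.302  0.671  1.322 -0.154  2.008 -1.756] F [-0.52  0.21  0.7 ] w 0.65
```

View pics/f_crop.png

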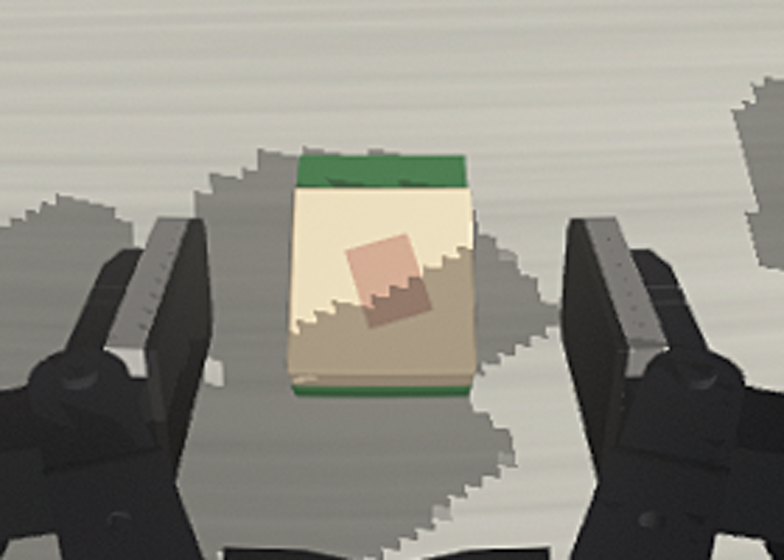

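Emit:
{"api": "carry_out", "payload": {
  "moves": [
    [[0,0,0,0,0,0,-0.2],[0,0,0,0,0,0,-0.2],[0,0,0,0,0,0,-0.2],[0,0,0,0,0,0,-0.2]]
  ]
}}

```text
time: 13.78
tool_pos: [0.5574, -0.1365, 0.0557]
tool_rot: [-0.315, 0.678, 0.602, -0.28]
contact_force: [0.2, 0.1, 0.1]
gripper_width: 0.399
```

```bash
python3 - <<'E'
from h import *; wshot('g')
f,W=wcloud('g')
cv2.imwrite("pics/g_crop.png",cv2.resize(f[220:420,180:460,::-1],None,fx=2.8,fy=2.8,interpolation=cv2.INTER_CUBIC))
E
```

```text
t 13.78 pos [ 0.5574 -0.1365  0.0557] R [[0.118, 0.64, -0.759], [0.993, -0.076, 0.091], [0.001, -0.764, -0.645]] q [-0.302  0.671  1.32  -0.154  2.008 -1.756] F [0.22 0.13 0.06] w 0.399
```

View pics/g_crop.png

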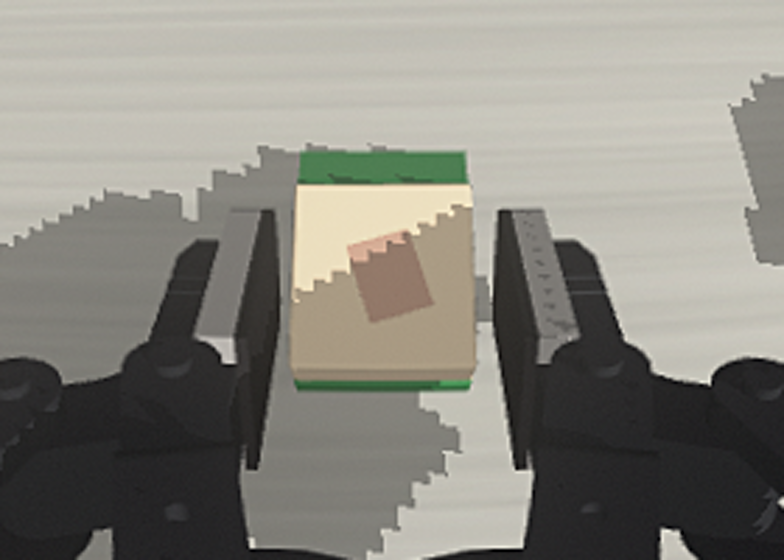

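Emit:
{"api": "carry_out", "payload": {
  "moves": [
    [[0,0,0,0,0,0,-1],[0,0,0,0,0,0,-1],[0,0,0,0,0,0,-1],[0,0,0,0,0,0,-1],[0,0,0,0,0,0,-1]]
  ]
}}

```text
time: 14.25
tool_pos: [0.5574, -0.1365, 0.0558]
tool_rot: [-0.315, 0.678, 0.602, -0.28]
contact_force: [1.7, -0.1, 2.7]
gripper_width: 0.311
```

```bash
python3 - <<'E'
from h import *; wshot('h')
from go import *
# world-up 50mm in tool axes
p,R=cur(); print("up 60mm shares",(R.T@np.array([0,0,.06])/.04).round(3))
E
```

```text
t 14.25 pos [ 0.5574 -0.1365  0.0558] R [[0.118, 0.64, -0.759], [0.993, -0.076, 0.091], [0.001, -0.764, -0.645]] q [-0.302  0.67   1.32  -0.154  2.008 -1.756] F [ 1.69 -0.1   2.74] w 0.311
up 60mm shares [ 1.000e-03 -1.146e+00 -9.670e-01]
```

Emit:
{"api": "carry_out", "payload": {
  "moves": [
    [[0,0,0,0,-0.12,-0.1,-1],[0,0,0,0,-0.2,-0.17,-1],[0,0,0,0,-0.29,-0.24,-1],[0,0,0,0,-0.29,-0.24,-1],[0,0,0,0,-0.29,-0.24,-1],[0,0,0,0,-0.29,-0.24,-1],[0,0,0,0,0,0,-1]]
  ]
}}

```text
time: 14.88
tool_pos: [0.5585, -0.137, 0.1373]
tool_rot: [-0.313, 0.679, 0.603, -0.278]
contact_force: [0.3, 0.6, 0.4]
gripper_width: 0.304
```

```bash
python3 - <<'E'
from h import *; wshot('i')
f,W=wcloud('i')
cv2.imwrite("pics/i_crop.png",cv2.resize(f[220:420,180:460,::-1],None,fx=2.8,fy=2.8,interpolation=cv2.INTER_CUBIC))
np.set_printoptions(precision=4,suppress=True)
from go import *
p,R=cur(); 
hsv=cv2.cvtColor(f,cv2.COLOR_RGB2HSV)
T=(W-p)@R
m=(abs(T[...,0])<.0125)&(abs(T[...,2]+.01)<.035)&(np.abs(T[...,1])<.03)&(hsv[...,2]>120)
print(m.sum()); Q=T[m]; print(Q.mean(0),Q.min(0),Q.max(0))
# plane fit
c=W[m].mean(0); n=np.linalg.svd(W[m]-c,full_matrices=False)[2][2]; print("normal",n)
E
```

```text
t 14.88 pos [ 0.5585 -0.137   0.1373] R [[0.118, 0.645, -0.755], [0.993, -0.077, 0.09], [-0.001, -0.76, -0.65]] q [-0.302  0.573  1.308 -0.163  2.11  -1.774] F [0.28 0.61 0.44] w 0.304
4795
[ 0.0001 -0.0021 -0.0073] [-0.0125 -0.0126 -0.0218] [0.0125 0.0196 0.0179]
normal [-0.1097  0.022   0.9937]
```

View pics/i_crop.png

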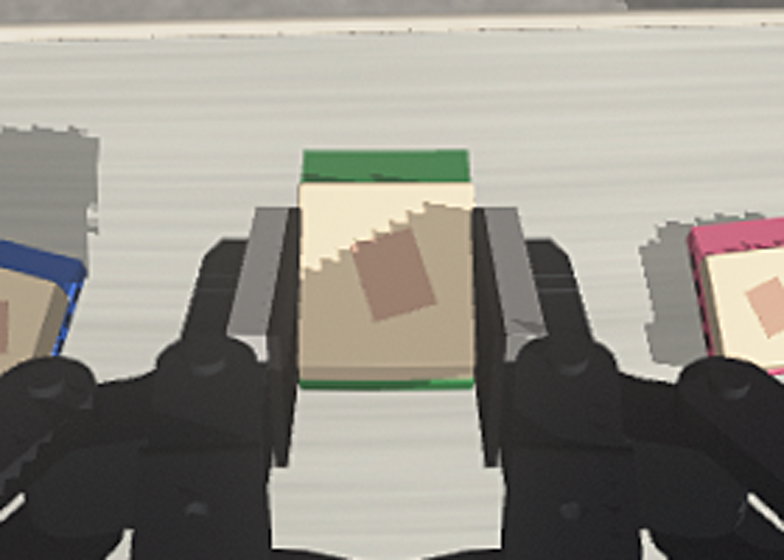

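```bash
cat > blk.py <<'E'
from h import *
from go import *
def blockpose(tag,u0,u1,v0,v1):
    f,W=wcloud(tag); d=np.load(f"w_{tag}.npz"); T=d["Wc"]@np.linalg.inv(d["hand_eye"]); R=T[:3,:3]; p=T[:3,3]
    X=W[v0:v1,u0:u1].reshape(-1,3); X=X[~np.isnan(X[:,0])]
    for _ in range(4):
        c=X.mean(0); n=np.linalg.svd(X-c,full_matrices=False)[2][2]; n*=np.sign(n[2]); e=(X-c)@n; X=X[np.abs(e)<2.5*e.std()+1e-5]
    print("wax plane c",c.round(4),"normal",n.round(4),"tilt deg",np.degrees(np.arccos(n[2])).round(2),"std",e.std().round(5),len(X))
    print("c tool",((c-p)@R).round(4),"n tool",(n@R).round(4))
    return f,W,p,R,c,n
def corners(tag,px,c,n):
    # intersect rays with wax plane
    d=np.load(f"w_{tag}.npz"); out=[]
    for u,v in px:
        o,r=ray(tag,u,v); out.append(o+r*((c-o)@n)/(r@n))
    return np.array(out)
E
python3 - <<'E'
from blk import *
np.set_printoptions(precision=4,suppress=True)
f,W,p,R,c,n=blockpose('i',293,344,290,346)
px=[(180+x/2.8,220+y/2.8) for x,y in [(300,182),(471,182),(473,366),(299,366)]]
C=corners('i',px,c,n); print("sides",[np.linalg.norm(C[i]-C[(i+1)%4]).round(4) for i in range(4)]); m=C.mean(0); print("wax centre",m,"in tool",((m-p)@R))
E
```

```text
wax plane c [ 0.5636 -0.1376  0.1433] normal [-0.0122 -0.0015  0.9999] tilt deg 0.71 std 0.00058 2791
c tool [ 0.     -0.0012 -0.0077] n tool [-0.0035 -0.7678 -0.6407]
sides [np.float64(0.0271), np.float64(0.0299), np.float64(0.0256), np.float64(0.0299)]
wax centre [ 0.5635 -0.1377  0.1433] in tool [-0.0001 -0.0013 -0.0076]
```

```bash
python3 - <<'E'
from h import *
from scipy.optimize import minimize
np.set_printoptions(precision=4,suppress=True)
for tag in 'acd':
    f,W=wcloud(tag); z=W[...,2]
    reg=(np.hypot(W[...,0]-.527,W[...,1]-.149)<.06)
    A=W[reg&(abs(z-.0385)<.0025)][:,:2]*1000; B=W[reg&(abs(z-.028)<.003)][:,:2]*1000
    best=[]
    for cx in np.arange(518,537,.5):
        for cy in np.arange(140,159,.5):
            da=np.hypot(*(A-[cx,cy]).T); db=np.hypot(*(B-[cx,cy]).T)
            best.append(((da>36).sum()+(db<36).sum(),cx,cy))
    best.sort(); print(tag,len(A),len(B),best[:6], np.median(z[reg&(abs(z-.0385)<.0025)]))
    b=W[(abs(z-.028)<.004)&(abs(W[...,0]-.53)<.1)&(W[...,1]>.06)&(W[...,1]<.3)]
    print("base",cv2.minAreaRect(b[:,:2].astype(np.float32)*1000))
f,W=wcloud('d')
cv2.imwrite("pics/d_crop.png",cv2.resize(f[20:250,490:640,::-1],None,fx=2.6,fy=2.6,interpolation=cv2.INTER_CUBIC))
f,W=wcloud('c')
cv2.imwrite("pics/c_crop2.png",cv2.resize(f[150:330,460:640,::-1],None,fx=3.3,fy=3.3,interpolation=cv2.INTER_CUBIC))
E
```

```text
a 1849 3066 [(np.int64(48), np.float64(527.5), np.float64(149.5)), (np.int64(51), np.float64(527.5), np.float64(150.0)), (np.int64(57), np.float64(527.0), np.float64(149.5)), (np.int64(57), np.float64(528.0), np.float64(149.5)), (np.int64(60), np.float64(527.5), np.float64(149.0)), (np.int64(63), np.float64(528.0), np.float64(150.0))] 0.03856178333706051
base ((528.1500854492188, 173.93020629882812), (169.8388671875, 119.80376434326172), 86.62206268310547)
c 2913 4530 [(np.int64(117), np.float64(527.0), np.float64(150.0)), (np.int64(119), np.float64(527.5), np.float64(150.0)), (np.int64(120), np.float64(527.0), np.float64(149.5)), (np.int64(120), np.float64(527.5), np.float64(149.5)), (np.int64(128), np.float64(526.5), np.float64(149.5)), (np.int64(129), np.float64(527.0), np.float64(149.0))] 0.038629215515037285
base ((527.733642578125, 173.43826293945312), (170.4980926513672, 118.93952941894531), 86.53005981445312)
d 1854 2825 [(np.int64(139), np.float64(527.0), np.float64(149.0)), (np.int64(142), np.float64(526.5), np.float64(149.0)), (np.int64(143), np.float64(527.0), np.float64(148.5)), (np.int64(147), np.float64(526.5), np.float64(148.5)), (np.int64(150), np.float64(527.0), np.float64(148.0)), (np.int64(153), np.float64(526.5), np.float64(148.0))] 0.03890850778763644
base ((529.2710571289062, 172.77777099609375), (170.59181213378906, 119.36835479736328), 86.55741882324219)
```

View pics/c_crop2.png

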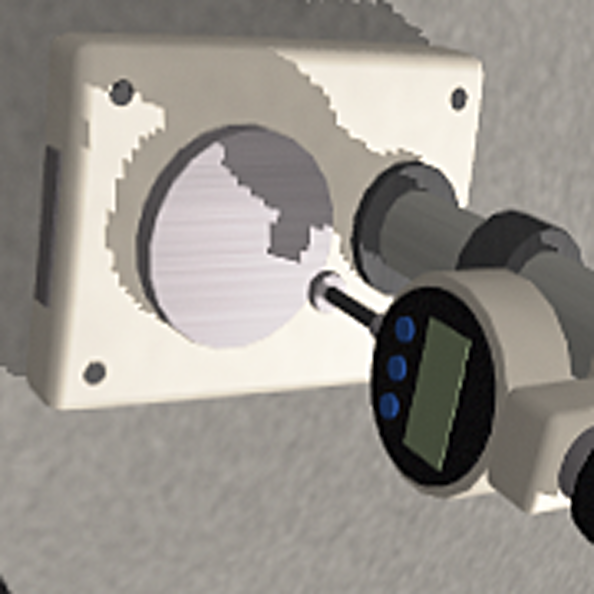

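View pics/d_crop.png

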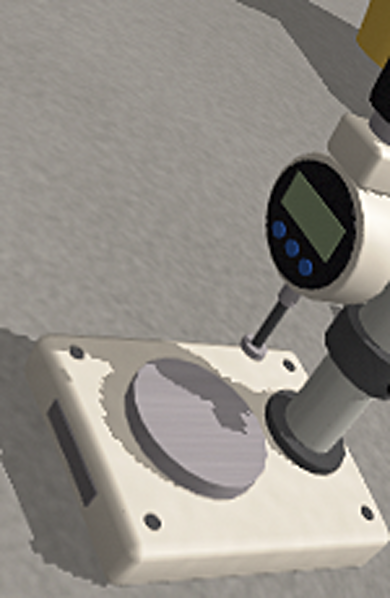

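```bash
python3 - <<'E'
from go import *
np.set_printoptions(precision=3,suppress=True)
R=Rt(86.5,50); off=np.array([-.0001,-.0013,-.0076]); wax=np.array([.5272,.1495,.054]); T=wax-R@off; u=np.array([np.cos(np.radians(86.5)),np.sin(np.radians(86.5)),0])
print("place TCP",T)
p,Rc=cur(); print(p)
pp=p+[0,0,.03]
for a in np.arange(173.2,86,-10): print(a,[x for x in ik(pp,Rt(a,50))])
for s in np.linspace(0,1,6): print("tr",[x for x in ik(pp*(1-s)+s*(T-.09*u+[0,0,.05]),R)])
for b in (.09,.045,0): print("in",[x for x in ik(T-b*u+[0,0,.012],R)])
print("turn per row",Rc.T@[0,0,-1])
print("up .03",Rc.T@[0,0,.03]/.04)
E
```

```text
place TCP [0.528 0.154 0.048]
[ 0.558 -0.137  0.135]
173.2 [array([-0.302,  0.549,  1.294, -0.168,  2.156, -1.783])]
163.2 [array([-0.349,  0.552,  1.291, -0.052,  2.17 , -1.636])]
153.2 [array([-0.397,  0.543,  1.303,  0.066,  2.166, -1.488])]
143.2 [array([-0.444,  0.525,  1.328,  0.18 ,  2.144, -1.344])]
133.2 [array([-0.491,  0.497,  1.366,  0.289,  2.105, -1.207])]
123.19999999999999 [array([-0.537,  0.46 ,  1.417,  0.389,  2.052, -1.08 ])]
113.19999999999999 [array([-0.582,  0.414,  1.477,  0.48 ,  1.986, -0.962])]
103.19999999999999 [array([-0.624,  0.361,  1.547,  0.563,  1.91 , -0.853])]
93.19999999999999 [array([-0.663,  0.3  ,  1.623,  0.638,  1.825, -0.752])]
tr [array([-0.686,  0.255,  1.678,  0.685,  1.764, -0.688])]
tr [array([-0.643,  0.214,  1.752,  0.703,  1.713, -0.678])]
tr [array([-0.596,  0.177,  1.82 ,  0.723,  1.66 , -0.666])]
tr [array([-0.544,  0.146,  1.882,  0.746,  1.606, -0.651])]
tr [array([-0.487,  0.12 ,  1.938,  0.772,  1.55 , -0.635])]
tr [array([-0.425,  0.1  ,  1.988,  0.801,  1.49 , -0.618])]
in [array([-0.425,  0.169,  1.991,  0.807,  1.44 , -0.671])]
in [array([-0.343,  0.152,  2.011,  0.845,  1.388, -0.626])]
in [array([-0.259,  0.143,  2.021,  0.883,  1.334, -0.58 ])]
turn per row [0.    0.761 0.649]
up .03 [-0.    -0.571 -0.487]
```

Emit:
{"api": "carry_out", "payload": {
  "moves": [
    [[0,0,0,0,-0.19,-0.16,-1],[0,0,0,0,-0.19,-0.16,-1],[0,0,0,0,-0.19,-0.16,-1],[0,0.4,0.34,0,0,0,-1],[0,0.76,0.65,0,0,0,-1],[0,0.76,0.65,0,0,0,-1],[0,0.76,0.65,0,0,0,-1],[0,0.76,0.65,0,0,0,-1]]
  ]
}}

```text
time: 15.6
tool_pos: [0.5568, -0.1365, 0.1627]
tool_rot: [-0.364, 0.784, 0.456, -0.213]
contact_force: [-0.1, 1.1, -0.8]
gripper_width: 0.305
```

Emit:
{"api": "carry_out", "payload": {
  "moves": [
    [[0,0.76,0.65,0,0,0,-1],[0,0.76,0.65,0,0,0,-1],[0,0.76,0.65,0,0,0,-1],[0,0.76,0.65,0,0,0,-1],[0,0.76,0.65,0,0,0,-1],[0,0.76,0.65,0,0,0,-1],[0,0.76,0.65,0,0,0,-1],[0,0.76,0.65,0,0,0,-1]]
  ]
}}

```text
time: 16.27
tool_pos: [0.5566, -0.1368, 0.1627]
tool_rot: [-0.413, 0.893, 0.159, -0.077]
contact_force: [-0.0, 0.6, -0.1]
gripper_width: 0.305
```

Emit:
{"api": "carry_out", "payload": {
  "moves": [
    [[0,0.76,0.65,0,0,0,-1],[0,0.76,0.65,0,0,0,-1],[0,0.76,0.65,0,0,0,-1],[0,0.76,0.65,0,0,0,-1],[0,0.6,0.5,0,0,0,-1],[0,0,0,0,0,0,-1]]
  ]
}}

```text
time: 16.77
tool_pos: [0.5553, -0.1366, 0.1625]
tool_rot: [-0.419, 0.907, -0.029, 0.009]
contact_force: [0.4, 0.1, 0.1]
gripper_width: 0.307
```

```bash
python3 - <<'E'
from go import *
np.set_printoptions(precision=3,suppress=True)
R=Rt(86.5,50); T=np.array([.528,.154,.048]); u=np.array([np.cos(np.radians(86.5)),np.sin(np.radians(86.5)),0])
p,Rc=cur(); print(p,Rc.tolist()); plan(T-.09*u+[0,0,.04],R)
E
```

```text
[ 0.555 -0.137  0.163] [[0.9981942538655515, -0.044042931628285514, 0.04084668558624117], [-0.059655580349719003, -0.6472547469399652, 0.7599358553830843], [-0.007031591778060994, -0.7610003368838071, -0.6487133758292631]]
turn total shares [ 0.09  0.06 -0.05] rows>= 0.1
shift now-axes [-1.1  -1.79  4.99] norm 5.42 shift in target axes [-1.12 -1.76  5.  ]
ik [array([-0.43,  0.12,  1.99,  0.8 ,  1.48, -0.63])]
```

Emit:
{"api": "carry_out", "payload": {
  "moves": [
    [[0.09,0.06,-0.05,0,0,0,-1],[0,0,0,-0.14,-0.22,0.625,-1],[0,0,0,-0.14,-0.22,0.625,-1],[0,0,0,-0.14,-0.22,0.625,-1],[0,0,0,-0.14,-0.22,0.625,-1],[0,0,0,-0.14,-0.22,0.625,-1],[0,0,0,-0.14,-0.22,0.625,-1],[0,0,0,-0.14,-0.22,0.625,-1]]
  ]
}}

```text
time: 17.43
tool_pos: [0.528, 0.0405, 0.0968]
tool_rot: [-0.422, 0.906, -0.025, 0.013]
contact_force: [0.1, -0.4, 0.3]
gripper_width: 0.307
```

Emit:
{"api": "carry_out", "payload": {
  "moves": [
    [[0,0,0,-0.14,-0.22,0.625,-1],[0,0,0,0,0,0,-1],[0,0,0,0,0,0,-1]]
  ]
}}

```text
time: 17.68
tool_pos: [0.523, 0.0657, 0.0871]
tool_rot: [-0.423, 0.906, -0.025, 0.011]
contact_force: [0.9, 0.1, -0.3]
gripper_width: 0.308
```

```bash
python3 - <<'E'
from h import *; wshot('j')
from go import *
np.set_printoptions(precision=3,suppress=True)
R=Rt(86.5,50); T=np.array([.528,.154,.048]); u=np.array([np.cos(np.radians(86.5)),np.sin(np.radians(86.5)),0])
plan(T+[0,0,.012],R)
plan(T-.09*u+[0,0,.012],R)
E
```

```text
t 17.68 pos [0.523  0.0657 0.0871] R [[0.998, -0.036, 0.042], [-0.055, -0.641, 0.765], [-0.001, -0.766, -0.642]] q [-0.422  0.123  1.985  0.801  1.478 -0.634] F [ 0.93  0.07 -0.28] w 0.308
turn total shares [0.   0.03 0.04] rows>= 0.0
shift now-axes [-0.03 -0.91  2.16] norm 2.34 shift in target axes [-0.04 -0.91  2.16]
ik [array([-0.26,  0.14,  2.02,  0.88,  1.33, -0.58])]
turn total shares [0.   0.03 0.04] rows>= 0.0
shift now-axes [-0.04  0.54  0.44] norm 0.7 shift in target axes [-0.04  0.54  0.44]
ik [array([-0.43,  0.17,  1.99,  0.81,  1.44, -0.67])]
```

View pics/w_j.png

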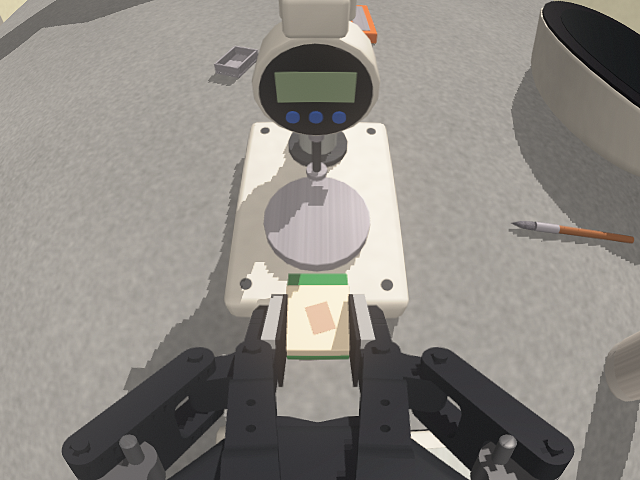

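Emit:
{"api": "carry_out", "payload": {
  "moves": [
    [[0,0.03,0.04,0,0.18,0.15,-1],[0,0,0,-0.02,0.18,0.15,-1],[0,0,0,-0.02,0.18,0.15,-1],[0,0,0,0,-0.24,0.29,-1],[0,0,0,0,-0.24,0.29,-1],[0,0,0,0,-0.24,0.29,-1],[0,0,0,0,0,0,-1]]
  ]
}}

```text
time: 18.32
tool_pos: [0.524, 0.1106, 0.058]
tool_rot: [-0.423, 0.906, -0.029, 0.012]
contact_force: [-0.6, -0.0, -0.9]
gripper_width: 0.307
```

Emit:
{"api": "carry_out", "payload": {
  "moves": [
    [[0,0,0,0,-0.24,0.29,-1],[0,0,0,0,-0.24,0.28,-1],[0,0,0,0,0,0,-1],[0,0,0,0,0,0,-1]]
  ]
}}

```text
time: 18.65
tool_pos: [0.5265, 0.1388, 0.0586]
tool_rot: [-0.422, 0.906, -0.029, 0.013]
contact_force: [1.4, -0.1, -1.3]
gripper_width: 0.307
```

```bash
python3 - <<'E'
from h import *; wshot('k')
from go import *
np.set_printoptions(precision=3,suppress=True)
R=Rt(86.5,50); T=np.array([.528,.154,.048])
plan(T+[0,0,.012],R)
E
```

```text
t 18.65 pos [0.5265 0.1388 0.0586] R [[0.998, -0.041, 0.047], [-0.063, -0.642, 0.764], [-0.001, -0.766, -0.643]] q [-0.288  0.147  2.02   0.871  1.35  -0.596] F [ 1.37 -0.06 -1.29] w 0.307
turn total shares [ 0.   -0.02 -0.03] rows>= 0.0
shift now-axes [ 0.01 -0.28  0.28] norm 0.39 shift in target axes [ 0.01 -0.28  0.28]
ik [array([-0.26,  0.14,  2.02,  0.88,  1.33, -0.58])]
```

View pics/w_k.png

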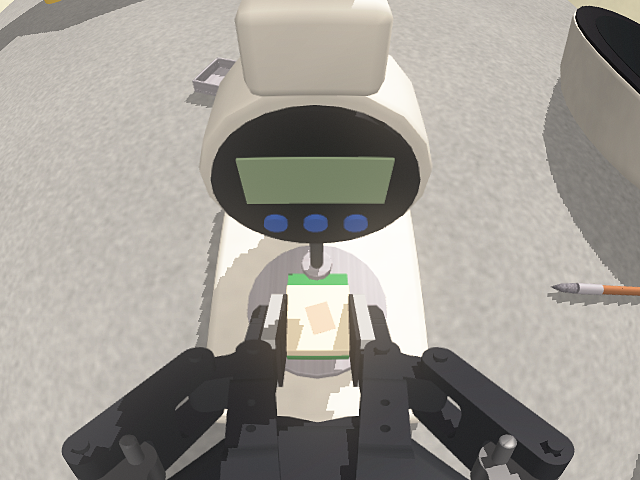

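Emit:
{"api": "carry_out", "payload": {
  "moves": [
    [[0,-0.02,-0.03,0,-0.1,0.1,-1],[0,0,0,0.01,-0.1,0.1,-1],[0,0,0,0,-0.08,0.08,-1],[0,0,0,0,0,0,-1],[0,0,0,0,0,0,-1]]
  ]
}}

```text
time: 19.12
tool_pos: [0.5281, 0.1551, 0.0606]
tool_rot: [-0.422, 0.906, -0.027, 0.013]
contact_force: [-0.3, 0.2, -0.3]
gripper_width: 0.307
```

```bash
python3 - <<'E'
from blk import *
wshot('l')
np.set_printoptions(precision=4,suppress=True)
f,W=wcloud('l')
cv2.imwrite("pics/l_crop.png",cv2.resize(f[220:400,200:440,::-1],None,fx=3.2,fy=3.2,interpolation=cv2.INTER_CUBIC))
blockpose('l',295,342,298,345)
A=W[(abs(W[...,2]-.0385)<.003)&(np.hypot(W[...,0]-.527,W[...,1]-.149)<.05)]; print(len(A),np.median(A,axis=0))
plan(np.array([.528,.154,.048]),Rt(86.5,50))
E
```

```text
t 19.12 pos [0.5281 0.1551 0.0606] R [[0.998, -0.038, 0.046], [-0.06, -0.642, 0.765], [0.0, -0.766, -0.643]] q [-0.257  0.142  2.021  0.883  1.334 -0.579] F [-0.28  0.24 -0.34] w 0.307
wax plane c [0.5284 0.145  0.0763] normal [-0.2132  0.9678  0.1336] tilt deg 82.32 std 0.00432 2179
c tool [ 0.0009 -0.0056 -0.0178] n tool [-0.2707 -0.7153  0.6442]
3611 [0.5262 0.1258 0.0386]
turn total shares [0.   0.   0.01] rows>= 0.0
shift now-axes [-0.    0.26  0.18] norm 0.32 shift in target axes [-0.    0.26  0.18]
ik [array([-0.26,  0.17,  2.02,  0.89,  1.32, -0.6 ])]
```

View pics/l_crop.png

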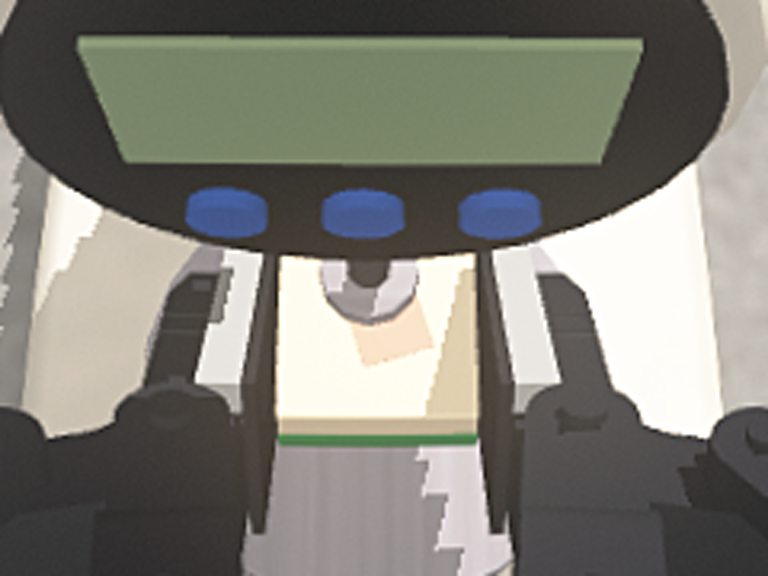

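```bash
python3 - <<'E'
from blk import *
np.set_printoptions(precision=4,suppress=True)
f,W,p,R,c,n=blockpose('l',290,345,325,347)
E=corners('l',[(200+278/3.2,220+417/3.2),(200+478/3.2,220+417/3.2),(200+378/3.2,220+417/3.2)],c,n); print(E,"len",np.linalg.norm(E[0]-E[1]))
d=(E[0]-E[1])/np.linalg.norm(E[0]-E[1]); inn=np.cross(n,d); inn*=np.sign(inn[1]); print("az edge dir",np.degrees(np.arctan2(inn[1],inn[0])),"wax centre",E[2]+.015*inn, "tool-based",p+R@np.array([-.0001,-.0013,-.0076]))
# foot points
for v in range(300,324,3): print(v,W[v,308:324:5].tolist())
E
```

```text
wax plane c [0.5276 0.1423 0.0665] normal [ 0.0001 -0.0185  0.9998] tilt deg 1.06 std 0.00059 1180
c tool [ 0.0003  0.0038 -0.0136] n tool [ 0.0017 -0.7539 -0.657 ]
[[0.5148 0.1365 0.0664]
 [0.5406 0.135  0.0663]
 [0.5277 0.1359 0.0663]] len 0.02582608675348243
az edge dir 86.63852012126536 wax centre [0.5286 0.1508 0.0666] tool-based [0.5277 0.1501 0.0665]
300 [[0.5249778776554713, 0.13510966131663674, 0.12725648050952965], [0.5262770440128978, 0.1350810240223607, 0.1271405967308941], [0.5275775785363133, 0.13502690702168632, 0.12708512897017382], [0.5288891338349747, 0.13506673339177055, 0.12677837344149817]]
303 [[0.5247293380601632, 0.1485215890696849, 0.08936295055776308], [0.5265273410170428, 0.14686177654891155, 0.09351161025836857], [0.5282914643663853, 0.14659072221160602, 0.09396072886924606], [0.5303300054531538, 0.1491940750496472, 0.08670829532651639]]
306 [[0.5246588712802267, 0.14818258987265098, 0.08707393555000653], [0.5264915203581714, 0.1468430522598232, 0.09044801173975528], [0.5283033428738065, 0.14673736185630012, 0.09044982595829987], [0.5302696838726435, 0.148
[... 628 characters left out ...]
62982238511, 0.144430026565379, 0.08734612669011979], [0.5281715090503442, 0.14445259527632745, 0.0869648170066887], [0.5300296677860039, 0.14449384747829971, 0.08651527529581887]]
318 [[0.5244205044022869, 0.14382257117403194, 0.08595476994892609], [0.5262661602944022, 0.1434134224950409, 0.08688206286084607], [0.5281049009741945, 0.14332329856710477, 0.08683291095688761], [0.5300273564051864, 0.14401669614827453, 0.08438481976601328]]
321 [[0.5242007425240451, 0.14906515158259748, 0.06600469104919188], [0.5262273662124853, 0.14357431471529636, 0.08274306820879954], [0.5284435115009442, 0.1487325411892072, 0.06629070005721557], [0.5305617961397536, 0.14859347766853137, 0.06632819116449343]]
```

Emit:
{"api": "carry_out", "payload": {
  "moves": [
    [[0,0,0,-0.003,0.048,0.033,-1],[0,0,0,-0.003,0.048,0.033,-1],[0,0,0,-0.003,0.048,0.033,-1],[0,0,0,-0.003,0.048,0.033,-1],[0,0,0,0,0,0,-1],[0,0,0,0,0,0,-1]]
  ]
}}

```text
time: 19.67
tool_pos: [0.5274, 0.154, 0.051]
tool_rot: [-0.423, 0.906, -0.028, 0.013]
contact_force: [0.8, 1.4, -1.1]
gripper_width: 0.306
```

Emit:
{"api": "carry_out", "payload": {
  "moves": [
    [[0,0,0,0,0.02,0.017,-1],[0,0,0,0,0,0,-1]]
  ]
}}

```text
time: 19.83
tool_pos: [0.5276, 0.154, 0.0502]
tool_rot: [-0.422, 0.906, -0.027, 0.013]
contact_force: [-0.9, -0.7, -0.5]
gripper_width: 0.307
```

```bash
python3 - <<'E'
from blk import *
wshot('m')
f,W,p,R,c,n=blockpose('m',290,345,325,347)
A=W[(abs(W[...,2]-.0385)<.003)&(np.hypot(W[...,0]-.527,W[...,1]-.149)<.035)]; print(len(A),np.median(A,axis=0))
print(p+R@np.array([-.0001,-.0013,-.0076]))
E
```

```text
t 19.83 pos [0.5276 0.154  0.0502] R [[0.998, -0.039, 0.046], [-0.06, -0.642, 0.765], [0.0, -0.766, -0.643]] q [-0.259  0.162  2.021  0.886  1.322 -0.596] F [-0.85 -0.68 -0.49] w 0.307
wax plane c [0.5272 0.1411 0.0561] normal [-0.0023 -0.0149  0.9999] tilt deg 0.86 std 0.00056 1177
c tool [ 0.0003  0.0037 -0.0136] n tool [-0.0011 -0.7563 -0.6543]
4280 [0.52516352 0.12888176 0.03863333]
[0.5272365  0.14901848 0.05606526]
```

Emit:
{"api": "carry_out", "payload": {
  "moves": [
    [[0,0,0,0,0.01,0.008,-1],[0,0,0,0,0.01,0.008,-1],[0,0,0,0,0,0,-1],[0,0,0,0,0,0,-1]]
  ]
}}

```text
time: 20.22
tool_pos: [0.5276, 0.154, 0.0492]
tool_rot: [-0.422, 0.906, -0.027, 0.013]
contact_force: [0.8, -0.1, 0.2]
gripper_width: 0.307
```

Emit:
{"api": "carry_out", "payload": {
  "moves": [
    [[0,0,0,0,0.008,0.006,-1],[0,0,0,0,0,0,-1],[0,0,0,0,0,0,-1]]
  ]
}}

```text
time: 20.47
tool_pos: [0.5276, 0.154, 0.0488]
tool_rot: [-0.422, 0.906, -0.027, 0.013]
contact_force: [0.4, 0.7, 0.1]
gripper_width: 0.313
```

Emit:
{"api": "carry_out", "payload": {
  "moves": [
    [[0,0,0,0,0.008,0.006,-1],[0,0,0,0,0,0,-1],[0,0,0,0,0,0,-1]]
  ]
}}

```text
time: 20.72
tool_pos: [0.5276, 0.154, 0.0488]
tool_rot: [-0.423, 0.906, -0.027, 0.013]
contact_force: [-2.3, -0.2, 2.6]
gripper_width: 0.306
```

Emit:
{"api": "carry_out", "payload": {
  "moves": [
    [[0,0,0,0,0,0,-0.3],[0,0,0,0,0,0,-0.25],[0,0,0,0,0,0,-0.2],[0,0,0,0,0,0,-0.1],[0,0,0,0,0,0,0.0],[0,0,0,0,0,0,0.1],[0,0,0,0,0,0,0.1]]
  ]
}}

```text
time: 21.3
tool_pos: [0.5276, 0.154, 0.0484]
tool_rot: [-0.422, 0.906, -0.027, 0.013]
contact_force: [0.6, -0.4, -1.4]
gripper_width: 0.549
```

```bash
python3 - <<'E'
from blk import *
wshot('n')
f,W,p,R,c,n=blockpose('n',290,345,325,347)
cv2.imwrite("pics/n_crop.png",cv2.resize(f[220:400,200:440,::-1],None,fx=3.2,fy=3.2,interpolation=cv2.INTER_CUBIC))
E
```

```text
t 21.3 pos [0.5276 0.154  0.0484] R [[0.998, -0.039, 0.046], [-0.06, -0.642, 0.765], [0.0, -0.766, -0.643]] q [-0.259  0.165  2.021  0.887  1.32  -0.599] F [ 0.61 -0.42 -1.4 ] w 0.549
wax plane c [0.5271 0.141  0.0547] normal [ 2.000e-04 -1.190e-02  9.999e-01] tilt deg 0.68 std 0.0006 1189
c tool [ 0.0003  0.0035 -0.014 ] n tool [ 0.0012 -0.7583 -0.6519]
```

View pics/n_crop.png

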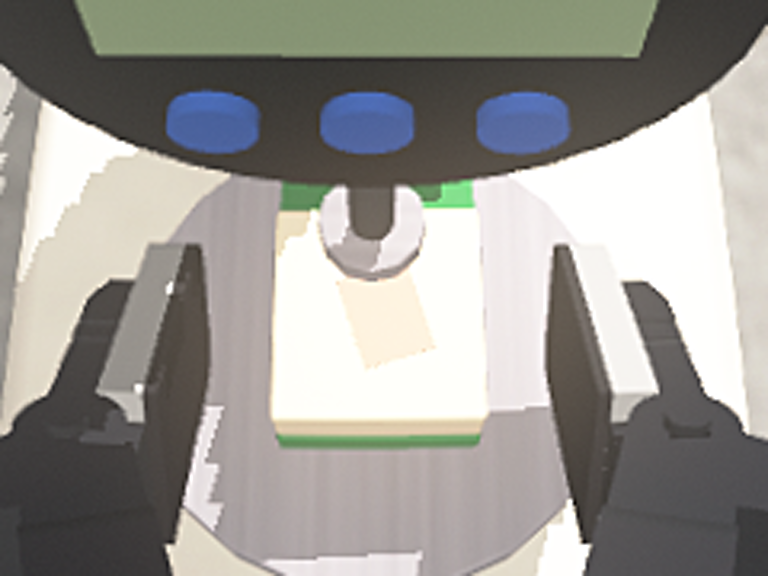

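Emit:
{"api": "carry_out", "payload": {
  "moves": [
    [[0,0,0,0,0,-0.25,0.1],[0,0,0,0,0,-0.4,0.1],[0,0,0,0,0,-0.6,0.1],[0,0,0,0,0,-0.6,0.1],[0,0,0,0,0,-0.6,0.1],[0,0,0,0,0,-0.6,0.1],[0,0,0,0,0,0,0.1]]
  ]
}}

```text
time: 21.93
tool_pos: [0.5246, 0.0571, 0.1307]
tool_rot: [-0.421, 0.906, -0.027, 0.017]
contact_force: [1.3, -0.4, 0.3]
gripper_width: 0.551
```

```bash
python3 - <<'E'
from blk import *
wshot('o')
E
```

```text
t 21.93 pos [0.5246 0.0571 0.1307] R [[0.998, -0.036, 0.053], [-0.064, -0.644, 0.763], [0.007, -0.764, -0.645]] q [-0.437  0.05   1.974  0.795  1.535 -0.583] F [ 1.27 -0.36  0.35] w 0.551
```

View pics/w_o.png

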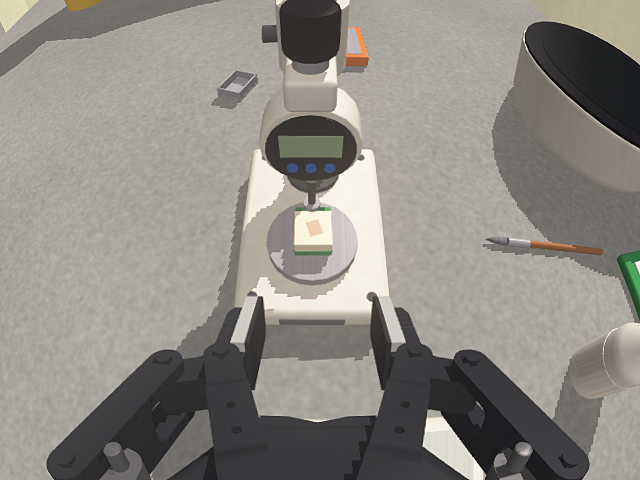

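```bash
python3 - <<'E'
from blk import *
np.set_printoptions(precision=4,suppress=True)
f,W,p,R,c,n=blockpose('o',298,328,218,246)
z=W[...,2]; near=np.hypot(W[...,0]-.527,W[...,1]-.149)<.03
m=near&(abs((W-c)@n)<.002); r=cv2.minAreaRect(W[m][:,:2].astype(np.float32)*1000); print("wax rect",r,m.sum())
k=(z>.16)&(W[...,2]<.24)&(cv2.cvtColor(f,cv2.COLOR_RGB2HSV)[...,2]<70); k[:, :280]=False; k[:,345:]=False; k[70:]=False
print("knob",k.sum(),np.percentile(W[k],[3,50,97],axis=0))
cv2.imwrite("pics/o_crop.png",cv2.resize(f[120:290,220:410,::-1],None,fx=4,fy=3.5,interpolation=cv2.INTER_CUBIC))
E
```

```text
wax plane c [0.5275 0.1454 0.0548] normal [ 0.0061 -0.0057  1.    ] tilt deg 0.48 std 0.00055 815
c tool [-0.0033  0.0012  0.1164] n tool [ 0.0137 -0.7609 -0.6487]
wax rect ((527.7265014648438, 148.78529357910156), (30.926820755004883, 27.406686782836914), 86.5321044921875) 1295
knob 3452 [[0.5159 0.1358 0.2034]
 [0.5266 0.1388 0.2176]
 [0.5381 0.1507 0.2253]]
```

View pics/o_crop.png

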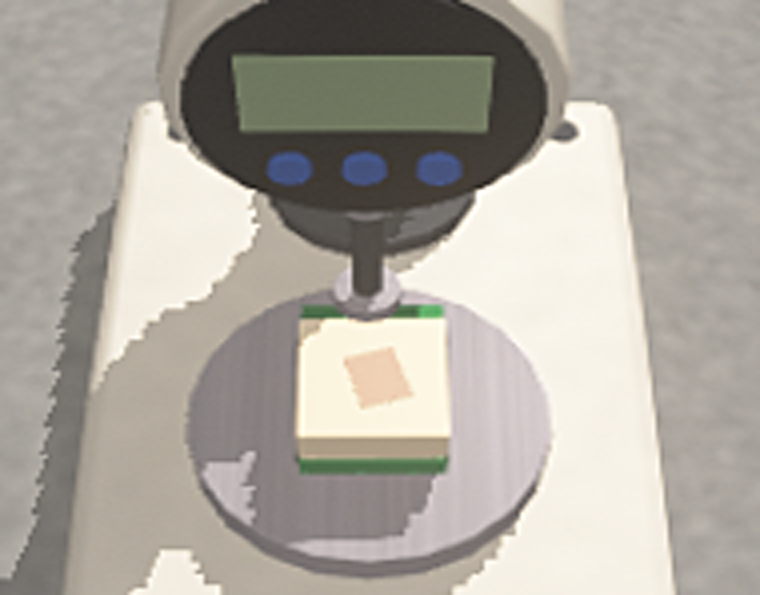

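Emit:
{"api": "carry_out", "payload": {
  "moves": [
    [[0,0,0,0,-0.57,-0.48,0.3],[0,0,0,0,-0.57,-0.48,0.3],[0,0,0,0,-0.57,-0.48,0.3],[0,0,0,0,-0.57,-0.48,0.3],[0,0,0,0,-0.57,-0.48,0.3],[0,0,0,0,0,0,0.3]]
  ]
}}

```text
time: 22.48
tool_pos: [0.5238, 0.0606, 0.2819]
tool_rot: [-0.422, 0.906, -0.025, 0.017]
contact_force: [1.0, 0.6, 1.6]
gripper_width: 0.651
```

Emit:
{"api": "carry_out", "payload": {
  "moves": [
    [[-1,0,0,0,0,0,0.3],[-1,0,0,0,0,0,0.3],[-1,0,0,0,0,0,0.3],[-1,0,0,0,0,0,0.3],[-1,0,0,0,0,0,0.3]]
  ]
}}

```text
time: 22.9
tool_pos: [0.5214, 0.0608, 0.2748]
tool_rot: [-0.214, 0.976, -0.029, 0.006]
contact_force: [0.1, -0.2, 0.5]
gripper_width: 0.649
```

Emit:
{"api": "carry_out", "payload": {
  "moves": [
    [[-1,0,0,0,0,0,0.3],[-1,0,0,0,0,0,0.3],[-1,0,0,0,0,0,0.3],[-1,0,0,0,0,0,0.3],[-1,0,0,0,0,0,0.3],[0,0,0,0,0,0,0.3]]
  ]
}}

```text
time: 23.4
tool_pos: [0.5213, 0.0631, 0.2746]
tool_rot: [0.0, 1.0, -0.028, -0.001]
contact_force: [-0.5, 0.5, 0.4]
gripper_width: 0.647
```

```bash
python3 - <<'E'
from blk import *
wshot('p')
R=Rt(86.5,0); plan([.527,.149,.28],R); plan([.527,.149,.204],R); print([x.round(2) for x in ik([.527,.149,.15],R)])
E
```

```text
t 23.4 pos [0.5213 0.0631 0.2746] R [[0.998, -0.055, -0.001], [-0.055, -0.998, -0.001], [-0.001, 0.001, -1.0]] q [-2.100e-02 -2.100e-01  1.789e+00 -1.000e-03  1.564e+00  3.500e-02] F [-0.47  0.45  0.41] w 0.647
turn total shares [-0.02  0.02  0.06] rows>= 0.1
shift now-axes [ 0.02 -2.17 -0.14] norm 2.17 shift in target axes [ 0.01 -2.17 -0.14]
ik [array([ 0.14, -0.16,  1.73,  0.  ,  1.56,  0.2 ])]
turn total shares [-0.02  0.02  0.06] rows>= 0.1
shift now-axes [ 0.03 -2.17  1.76] norm 2.79 shift in target axes [ 0.01 -2.17  1.76]
ik [array([ 0.14, -0.11,  1.82,  0.  ,  1.43,  0.2 ])]
[array([ 0.14, -0.07,  1.87,  0.  ,  1.34,  0.2 ])]
```

View pics/w_p.png

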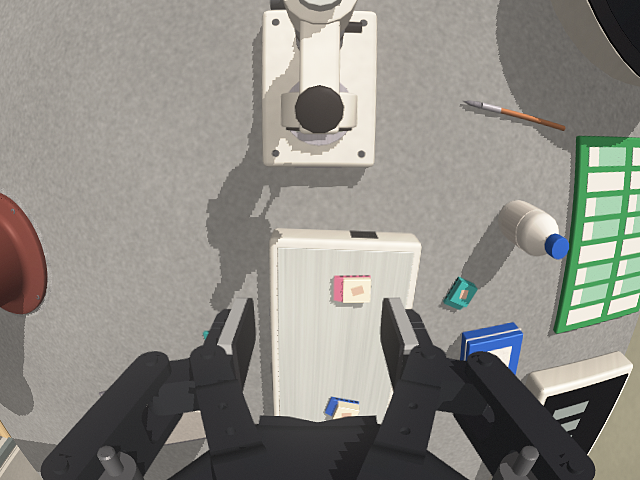

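```bash
python3 - <<'E'
from blk import *
f,W=wcloud('p'); z=W[...,2]; k=(z>.2225)&(z<.24)&(cv2.cvtColor(f,cv2.COLOR_RGB2HSV)[...,2]<90); k[:80]=False;k[140:]=False;k[:,:280]=False;k[:,360:]=False
P=W[k]; print(k.sum(),np.median(P,axis=0),cv2.minEnclosingCircle(P[:,:2].astype(np.float32)*1000),cv2.minAreaRect(P[:,:2].astype(np.float32)*1000)[:2])
E
```

```text
1677 [0.52716653 0.14885944 0.22464143] ((527.1149291992188, 148.9574737548828), 12.579667091369629) ((527.5386962890625, 149.06298828125), (24.20220947265625, 24.18189239501953))
```

Emit:
{"api": "carry_out", "payload": {
  "moves": [
    [[-0.02,0.02,0.06,0,-0.43,-0.03,0.3],[0,0,0,0,-0.43,-0.03,0.3],[0,0,0,0,-0.43,-0.03,0.3],[0,0,0,0,-0.43,-0.03,0.3],[0,0,0,0.01,-0.43,-0.02,0.3],[0,0,0,0,0,0,0.3],[0,0,0,0,0,0,0.3]]
  ]
}}

```text
time: 24.03
tool_pos: [0.5275, 0.146, 0.2803]
tool_rot: [0.001, 0.999, -0.032, 0.0]
contact_force: [-0.4, 0.5, -0.4]
gripper_width: 0.652
```

```bash
python3 - <<'E'
from blk import *
wshot('q')
R=Rt(86.5,0); plan([.527,.149,.204],R)
E
```

```text
t 24.03 pos [0.5275 0.146  0.2803] R [[0.998, -0.065, 0.0], [-0.065, -0.998, -0.001], [0.0, 0.001, -1.0]] q [ 1.350e-01 -1.580e-01  1.734e+00 -1.000e-03  1.565e+00  2.000e-01] F [-0.36  0.54 -0.38] w 0.652
turn total shares [ 0.02 -0.   -0.05] rows>= 0.1
shift now-axes [-0.02 -0.09  1.91] norm 1.91 shift in target axes [-0.02 -0.09  1.91]
ik [array([ 0.14, -0.11,  1.82,  0.  ,  1.43,  0.2 ])]
```

View pics/w_q.png

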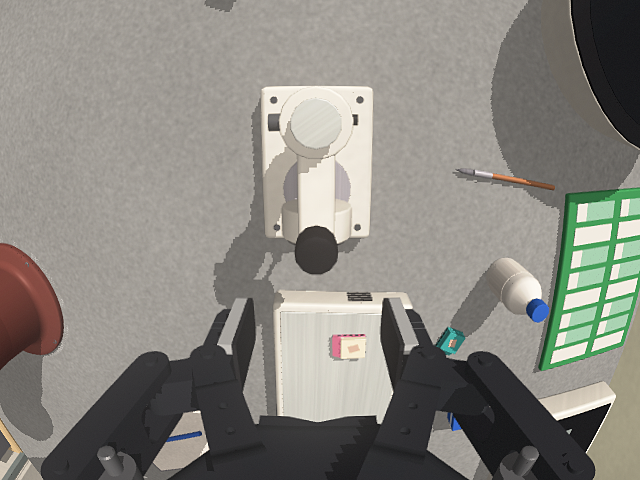

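Emit:
{"api": "carry_out", "payload": {
  "moves": [
    [[0.02,0,-0.05,0,-0.02,0.4,0.3],[0,0,0,-0.01,-0.02,0.4,0.3],[0,0,0,-0.01,-0.02,0.4,0.3],[0,0,0,0,-0.02,0.3,0.3],[0,0,0,0,0,0.25,0.3],[0,0,0,0,0,0.1,0.3],[0,0,0,0,0,0,0.3],[0,0,0,0,0,0,0.3]]
  ]
}}

```text
time: 24.75
tool_pos: [0.5277, 0.1492, 0.2078]
tool_rot: [-0.0, 1.0, -0.031, 0.001]
contact_force: [0.7, -0.7, -0.1]
gripper_width: 0.649
```

```bash
python3 - <<'E'
from blk import *
wshot('r')
R=Rt(86.5,0); plan([.5272,.149,.204],R)
f,W=wcloud('r')
cv2.imwrite("pics/r_crop.png",cv2.resize(f[230:420,190:450,::-1],None,fx=3,fy=3,interpolation=cv2.INTER_CUBIC))
E
```

```text
t 24.75 pos [0.5277 0.1492 0.2078] R [[0.998, -0.062, 0.003], [-0.062, -0.998, 0.0], [0.003, -0.0, -1.0]] q [ 0.14  -0.117  1.818 -0.     1.438  0.202] F [ 0.7  -0.71 -0.09] w 0.649
turn total shares [-0.   -0.04 -0.  ] rows>= 0.0
shift now-axes [-0.02  0.01  0.11] norm 0.11 shift in target axes [-0.02  0.01  0.11]
ik [array([ 0.14, -0.11,  1.82,  0.  ,  1.43,  0.2 ])]
```

View pics/r_crop.png

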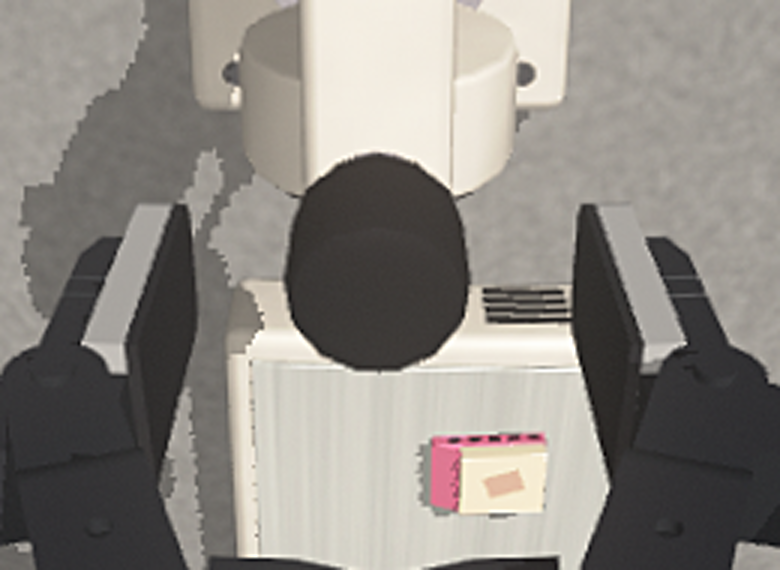

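Emit:
{"api": "carry_out", "payload": {
  "moves": [
    [[0,-0.04,0,-0.02,0,0.06,0.1],[0,0,0,0,0,0,-0.1],[0,0,0,0,0,0,-0.25],[0,0,0,0,0,0,-0.25],[0,0,0,0,0,0,-0.3]]
  ]
}}

```text
time: 25.22
tool_pos: [0.5267, 0.1495, 0.2052]
tool_rot: [-0.0, 1.0, -0.031, -0.001]
contact_force: [-0.3, -0.2, -0.8]
gripper_width: 0.35
```

Emit:
{"api": "carry_out", "payload": {
  "moves": [
    [[0,0,0,0,0,0,-1],[0,0,0,0,0,0,-1],[0,0,0,0,0,0,-1],[0,0,0,0,0,0,-1]]
  ]
}}

```text
time: 25.55
tool_pos: [0.5267, 0.1495, 0.2052]
tool_rot: [-0.0, 1.0, -0.031, -0.0]
contact_force: [-1.0, -0.2, 1.3]
gripper_width: 0.282
```

```bash
python3 - <<'E'
from blk import *
wshot('s')
f,W=wcloud('s')
cv2.imwrite("pics/s_crop.png",cv2.resize(f[230:420,190:450,::-1],None,fx=3,fy=3,interpolation=cv2.INTER_CUBIC))
E
```

```text
t 25.55 pos [0.5267 0.1495 0.2052] R [[0.998, -0.061, -0.001], [-0.061, -0.998, 0.0], [-0.001, -0.0, -1.0]] q [ 0.14  -0.115  1.82   0.     1.437  0.202] F [-0.99 -0.23  1.3 ] w 0.282
```

View pics/s_crop.png

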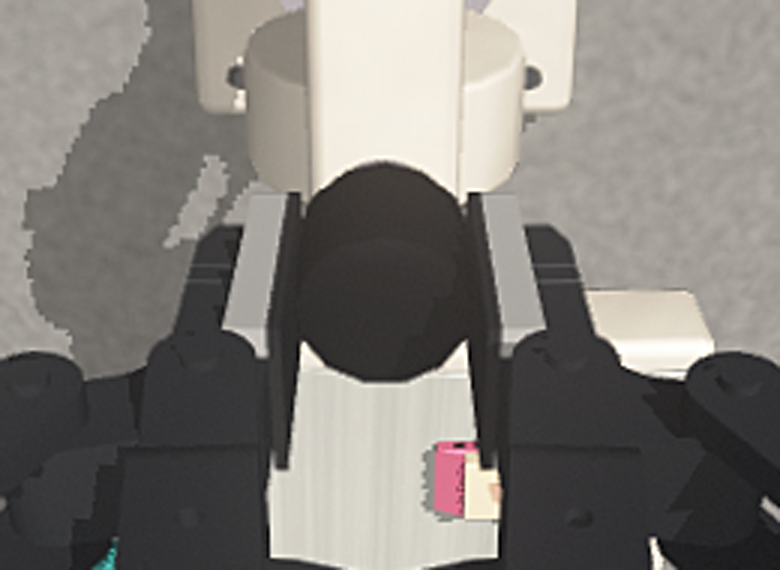

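Emit:
{"api": "carry_out", "payload": {
  "moves": [
    [[0,0,0,0,0,0.04,-1],[0,0,0,0,0,0.06,-1],[0,0,0,0,0,0.07,-1],[0,0,0,0,0,0.07,-1],[0,0,0,0,0,0.07,-1],[0,0,0,0,0,0.07,-1],[0,0,0,0,0,0.07,-1],[0,0,0,0,0,0.07,-1]]
  ]
}}

```text
time: 26.27
tool_pos: [0.5267, 0.1495, 0.1839]
tool_rot: [-0.0, 1.0, -0.031, -0.001]
contact_force: [-0.6, 0.5, 2.8]
gripper_width: 0.277
```

Emit:
{"api": "carry_out", "payload": {
  "moves": [
    [[0,0,0,0,0,0.06,-1],[0,0,0,0,0,0.06,-1],[0,0,0,0,0,0.06,-1],[0,0,0,0,0,0.06,-1],[0,0,0,0,0,0.06,-1],[0,0,0,0,0,0.05,-1],[0,0,0,0,0,0.03,-1],[0,0,0,0,0,0,-1]]
  ]
}}

```text
time: 26.93
tool_pos: [0.5267, 0.1495, 0.1687]
tool_rot: [-0.0, 1.0, -0.031, -0.0]
contact_force: [1.9, 1.2, 2.6]
gripper_width: 0.272
```

```bash
python3 - <<'E'
from blk import *
wshot('t')
from plant import grab_frame
d=grab_frame("scene"); cv2.imwrite("pics/sc_t.png",cv2.resize(d["frame"][190:300,320:430,::-1],None,fx=5,fy=5,interpolation=cv2.INTER_CUBIC))
E
```

```text
t 26.93 pos [0.5267 0.1495 0.1687] R [[0.998, -0.061, -0.001], [-0.061, -0.998, 0.0], [-0.001, -0.0, -1.0]] q [ 0.141 -0.085  1.855  0.     1.372  0.202] F [1.94 1.19 2.64] w 0.272
```

View pics/sc_t.png

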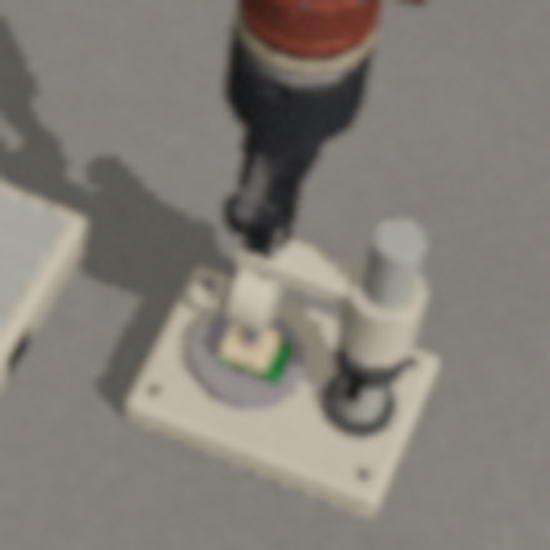

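Emit:
{"api": "carry_out", "payload": {
  "moves": [
    [[0,0,0,0,0,0.04,-1],[0,0,0,0,0,0.04,-1],[0,0,0,0,0,0.03,-1],[0,0,0,0,0,0.03,-1],[0,0,0,0,0,0,-1]]
  ]
}}

```text
time: 27.45
tool_pos: [0.5267, 0.1495, 0.1632]
tool_rot: [-0.0, 1.0, -0.031, -0.0]
contact_force: [1.4, 2.0, 3.9]
gripper_width: 0.278
```

Emit:
{"api": "carry_out", "payload": {
  "moves": [
    [[0,0,0,0,0,0.02,-1],[0,0,0,0,0,0.02,-1],[0,0,0,0,0,0,-1]]
  ]
}}

```text
time: 27.7
tool_pos: [0.5267, 0.1495, 0.1617]
tool_rot: [-0.0, 1.0, -0.031, -0.0]
contact_force: [2.4, 1.2, 3.8]
gripper_width: 0.276
```

Force is steady at about 4 N, with no stop yet. I'll keep going in small steps.

Emit:
{"api": "carry_out", "payload": {
  "moves": [
    [[0,0,0,0,0,0.015,-1],[0,0,0,0,0,0.015,-1],[0,0,0,0,0,0,-1]]
  ]
}}

```text
time: 27.95
tool_pos: [0.5267, 0.1495, 0.1612]
tool_rot: [-0.0, 1.0, -0.031, -0.0]
contact_force: [0.5, 1.3, 7.2]
gripper_width: 0.278
```

Emit:
{"api": "carry_out", "payload": {
  "moves": [
    [[0,0,0,0,0,0.015,-1],[0,0,0,0,0,0,-1]]
  ]
}}

```text
time: 28.12
tool_pos: [0.5267, 0.1495, 0.1611]
tool_rot: [-0.0, 1.0, -0.031, -0.001]
contact_force: [-1.0, 0.5, 8.0]
gripper_width: 0.279
```

```bash
python3 - <<'E'
from blk import *
wshot('u')
E
```

```text
t 28.12 pos [0.5267 0.1495 0.1611] R [[0.998, -0.061, -0.001], [-0.061, -0.998, 0.0], [-0.001, -0.0, -1.0]] q [ 0.141 -0.078  1.862  0.     1.359  0.202] F [-1.04  0.47  7.98] w 0.279
```

Emit:
{"api": "carry_out", "payload": {
  "moves": [
    [[0,0,0,0,0,0.02,-1],[0,0,0,0,0,0,-1],[0,0,0,0,0,0,-1]]
  ]
}}

```text
time: 28.42
tool_pos: [0.5268, 0.1495, 0.1612]
tool_rot: [0.0, 1.0, -0.031, -0.0]
contact_force: [-2.0, 0.1, 12.9]
gripper_width: 0.28
```

Emit:
{"api": "carry_out", "payload": {
  "moves": [
    [[0,0,0,0,0,0.02,-1],[0,0,0,0,0,0,-1],[0,0,0,0,0,0,-1]]
  ]
}}

```text
time: 28.67
tool_pos: [0.5268, 0.1495, 0.1611]
tool_rot: [0.0, 1.0, -0.031, -0.001]
contact_force: [-4.1, -0.1, 15.5]
gripper_width: 0.279
```

```bash
python3 - <<'E'
from blk import *
wshot('v')
E
```

```text
t 28.67 pos [0.5268 0.1495 0.1611] R [[0.998, -0.061, -0.001], [-0.061, -0.998, -0.0], [-0.001, 0.0, -1.0]] q [ 0.141 -0.078  1.861  0.     1.359  0.202] F [-4.14 -0.1  15.55] w 0.279
```

The TCP holds at 0.1611 m while the force climbs from 8 to 15 N, so the head is on its stop. I'll ease the push off and let go.

Emit:
{"api": "carry_out", "payload": {
  "moves": [
    [[0,0,0,0,0,-0.02,-1],[0,0,0,0,0,-0.025,-1],[0,0,0,0,0,0,-1],[0,0,0,0,0,0,-1]]
  ]
}}

```text
time: 29.05
tool_pos: [0.5267, 0.1495, 0.1611]
tool_rot: [-0.0, 1.0, -0.031, -0.0]
contact_force: [-0.3, 0.3, 7.6]
gripper_width: 0.28
```

Emit:
{"api": "carry_out", "payload": {
  "moves": [
    [[0,0,0,0,0,0,-0.4],[0,0,0,0,0,0,-0.3],[0,0,0,0,0,0,-0.1],[0,0,0,0,0,0,0.1],[0,0,0,0,0,0,0.3],[0,0,0,0,0,0,0.3],[0,0,0,0,0,0,0.3]]
  ]
}}

```text
time: 29.63
tool_pos: [0.5262, 0.1494, 0.1597]
tool_rot: [0.0, 1.0, -0.031, -0.001]
contact_force: [0.7, 0.2, 0.1]
gripper_width: 0.652
```

```bash
python3 - <<'E'
from blk import *
wshot('w')
f,W=wcloud('w')
cv2.imwrite("pics/x_crop.png",cv2.resize(f[230:420,190:450,::-1],None,fx=3,fy=3,interpolation=cv2.INTER_CUBIC))
E
```

```text
t 29.63 pos [0.5262 0.1494 0.1597] R [[0.998, -0.061, -0.002], [-0.061, -0.998, -0.0], [-0.002, 0.0, -1.0]] q [ 0.14  -0.077  1.863  0.     1.358  0.202] F [0.7  0.19 0.08] w 0.652
```

View pics/x_crop.png

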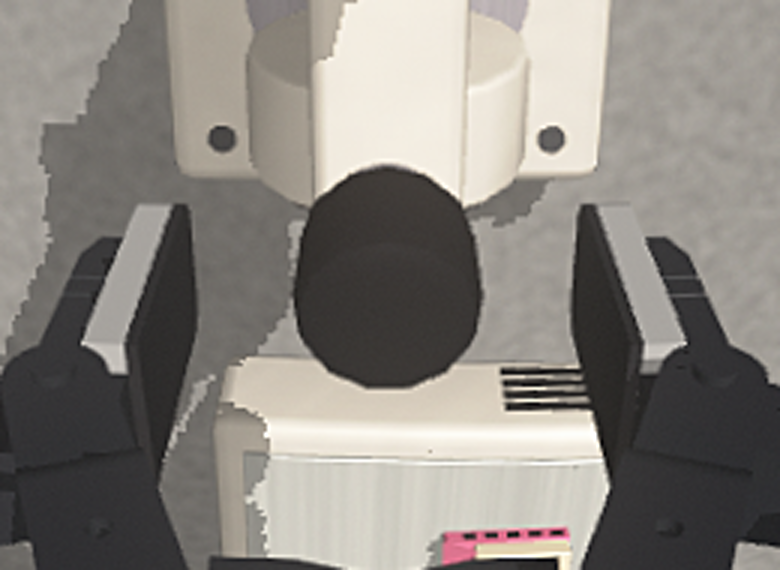

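Both fingers are clear of the knob. I'll raise the hand straight up, move back toward −y, and inspect.

Emit:
{"api": "carry_out", "payload": {
  "moves": [
    [[0,0,0,0,0,-0.3,0.3],[0,0,0,0,0,-0.6,0.3],[0,0,0,0,0,-0.7,0.3],[0,0,0,0,0,-0.7,0.3],[0,0,0,0,0,-0.7,0.3],[0,0,0,0,0.4,-0.3,0.3],[0,0,0,0,0.7,0,0.3],[0,0,0,0,0.7,0,0.3]]
  ]
}}

```text
time: 30.35
tool_pos: [0.523, 0.0774, 0.2954]
tool_rot: [-0.0, 1.0, -0.03, 0.002]
contact_force: [0.6, -0.7, 0.9]
gripper_width: 0.648
```

Emit:
{"api": "carry_out", "payload": {
  "moves": [
    [[1,0,0,0,0.7,0,0.3],[1,0,0,0,0.5,0,0.3],[1,0,0,0,0.5,0,0.3],[1,0,0,0,0.3,0,0.3],[1,0,0,0,0,0,0.3],[1,0,0,0,0,0,0.3],[1,0,0,0,0,0,0.3],[0,0,0,0,0,0,0.3]]
  ]
}}

```text
time: 31.02
tool_pos: [0.5169, -0.0034, 0.2826]
tool_rot: [-0.301, 0.953, -0.032, 0.008]
contact_force: [-0.2, -0.6, -0.5]
gripper_width: 0.649
```

```bash
python3 - <<'E'
from blk import *
wshot('y')
f,W=wcloud('y'); z=W[...,2]
k=(np.hypot(W[...,0]-.527,W[...,1]-.149)<.014)&(z>.165)&(z<.24); print("knob top",k.sum(),np.percentile(z[k],[50,80,90]))
E
```

```text
t 31.02 pos [ 0.5169 -0.0034  0.2826] R [[0.998, -0.055, 0.034], [-0.065, -0.816, 0.574], [-0.004, -0.575, -0.818]] q [-0.452 -0.168  1.824  0.567  1.722 -0.366] F [-0.21 -0.59 -0.5 ] w 0.649
knob top 799 [0.17993751 0.18085649 0.1811909 ]
```

View pics/w_y.png

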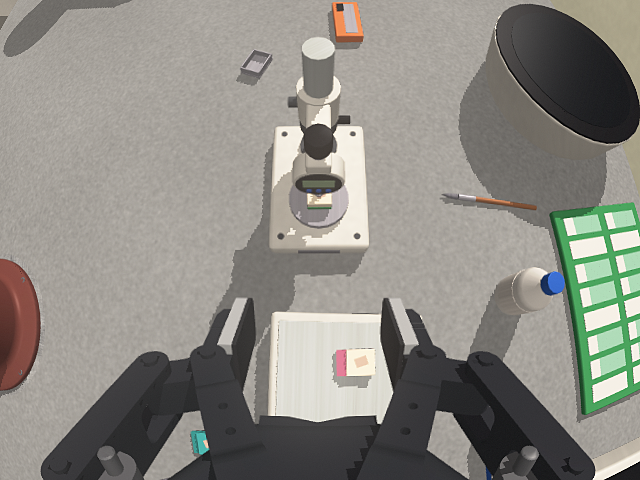

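Emit:
{"api": "carry_out", "payload": {
  "moves": [
    [[1,0,0,0,0,0,0.3],[1,0,0,0,0,0,0.3],[1,0,0,0,0,0,0.3],[0,0,0,0,0.46,0.38,0.3],[0,0,0,0,0.46,0.38,0.3],[0,0,0,0,0.46,0.38,0.3],[0,0,0,0,0.46,0.38,0.3],[0,0,0,0,0,0,0.3]]
  ]
}}

```text
time: 31.73
tool_pos: [0.5151, -0.0005, 0.1845]
tool_rot: [-0.423, 0.906, -0.029, 0.009]
contact_force: [-0.4, 0.8, -0.1]
gripper_width: 0.652
```

```bash
python3 - <<'E'
from blk import *
wshot('z')
f,W=wcloud('z')
cv2.imwrite("pics/z_crop.png",cv2.resize(f[60:300,200:440,::-1],None,fx=2.5,fy=2.5,interpolation=cv2.INTER_CUBIC))
E
```

```text
t 31.73 pos [ 5.151e-01 -5.000e-04  1.845e-01] R [[0.998, -0.045, 0.04], [-0.059, -0.641, 0.765], [-0.009, -0.766, -0.643]] q [-0.538  0.008  1.915  0.75   1.685 -0.571] F [-0.38  0.85 -0.09] w 0.652
```

View pics/z_crop.png

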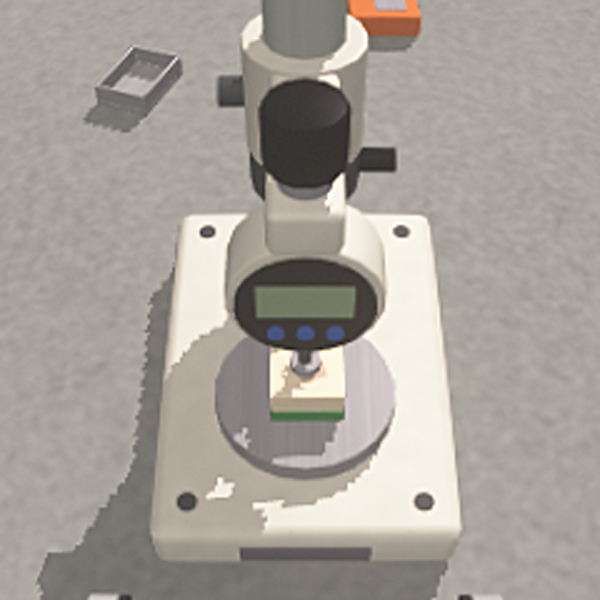

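```bash
python3 - <<'E'
from plant import *
import cv2,numpy as np
d=grab_frame("top"); a=np.load("top0.npz")["frame"]; f=d["frame"]
cv2.imwrite("pics/top_end.png",f[:,:,::-1])
df=cv2.absdiff(a,f).max(2)>60
n,l,s,c=cv2.connectedComponentsWithStats(df.astype(np.uint8))
print([(s[i].tolist()) for i in range(1,n) if s[i,4]>15])
E
```

```text
[[422, 211, 14, 28, 55], [341, 211, 125, 269, 12760], [403, 213, 30, 25, 505], [319, 229, 114, 66, 4441], [377, 249, 3, 10, 25], [218, 264, 37, 27, 190], [258, 264, 4, 20, 48], [253, 271, 6, 9, 28], [340, 313, 21, 15, 148], [323, 315, 15, 8, 41], [300, 322, 17, 7, 45], [233, 443, 87, 37, 1642], [340, 458, 41, 22, 613], [4, 476, 10, 4, 26], [248, 476, 23, 4, 66]]
```

View pics/top_end.png

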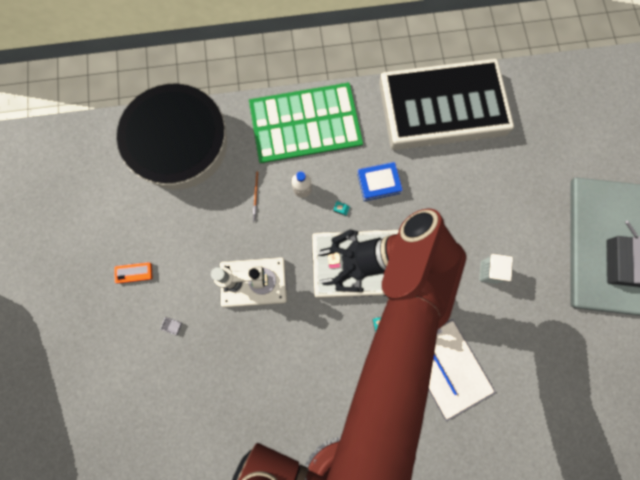

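Every bystander in view is where it started (the arm hides the blue block). The gauge stands lowered on the block, and the hand is clear. Handing in.

```bash
python3 -c "
from plant import *
print(ticket.job_done(), state()['time'])"
```

```text
the job is handed in; nothing more can be done
the job is handed in; nothing more can be done
```

I handed the job in at about 32 s. The green block stands flat, wax up, on the anvil, and the gauge head is down on its stop with the foot resting on the wax. My hand is clear.

- **Placing:** I gripped the block across its width with the hand leaning 50°, brought it in from the gauge's front and lowered it to a 2.6 N touch. After release, the wax centre measured (0.5277, 0.1488) m against the anvil's (0.5272, 0.1495), under 1 mm off. Measured tilt was about 0.5°.
- **Lowering:** I gripped the knob and lowered it slowly, at about 3–4 N. At the stop the hand held at one height while the push rose to about 15 N. I eased off before letting go. The knob's top then measured 0.180 m, so its centre is at 0.168 m, as specified for the stop.
- **Last look:** the foot sits at the middle of the wax and the block had not visibly shifted. I could not read the display, so the gauge's height reading is not confirmed.
- **Other objects:** in the last top view the bystanders I could see were where they started. The arm hid the blue block there, so I did not confirm it at the end.
- **Disagreements and failures:**
  - The scene and top cameras differed by about 5 mm, so I used the wrist camera for the close positions.
  - My first lean attempt ran joints 2 and 3 up to their range limits (recorded −1.009 and 2.582, against −1.01 and 2.58). It touched nothing, and I changed the approach direction.

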